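# Bind the trim sample book

### The arm

A 7-joint arm with a two-finger parallel gripper is mounted at the origin on the work surface. World frame = base frame: x ahead of the robot, y to its left, z up, the work surface at z = 0. Lengths are in m, angles in rad, forces in N, time in s.
With the tool pointing down it reaches from about 0.35 to 0.9 m from the base axis. Payload 8.1 kg.
Tool frame: the origin (TCP) lies between the finger pads; the fingertips stand ahead of it and the grasp point (between the pads) is the TCP (arm.nose_length is the z of the fingertips in the tool frame, in m); z points along the fingers, y is the line along which they close (so a half turn about z gives the same grasp; the last joint's range is limited). The gripper opens to 92 mm and grips with 3 to 60 N. Pads are 19 mm wide; open, the fingers measure 130 mm over their backs; the gripper's body (75 mm by 190 mm) begins 47 mm behind the grasp point.
Start: joints at [-1.311, 0.434, 0.025, 1.573, -0.012, 1.134, -0.075], TCP at [0.222, 0.584, 0.246] pointing down, gripper open.
Joint ranges: [-2.62, 2.62], [-0.44, 2.09], [-1.27, 1.32], [0.08, 2.57], [-1.32, 4.46], [0.12, 2], [-2.74, 2.74]. Speed limits (rad/s): [2.22, 2.22, 3.01, 3.01, 3.14, 3.14, 3.14].

### API

Orientations are given as a rotation vector (axis times angle).
In Python, from cell import sensors, optics, arm gives the robot as it stands.
- The arm moves only by the tool arm_command, never from a script. Its argument "deltas" is one flat list of numbers, 7 for each row, row after row: the turn, a rotation vector about the world's x, y, z as a fraction of full scale, then the shift along the world's x, y, z as a fraction of full scale, then the finger opening in mm, from 0 to 91.8. In form: [wx, wy, wz, dx, dy, dz, fingers, wx, wy, wz, dx, dy, dz, fingers, ...]. A call has 1 to 20 rows; each row is the pose to reach, as a shift and turn from the pose commanded when the call began; what a row does not reach only later rows make up. Full scale, the value 1, is 1 m for a shift and 90 degrees for a turn. A row lasts 1/10 s, in which the tool goes at most 50 mm and 8.59 degrees, less where a joint would pass 70% of its speed; a pose out of reach is approached as far as the arm can. A call with a number of a shift or a turn outside -1 to 1 is refused whole. A call with a gripper value outside its range is refused whole. The fingers move at their own pace and stop on an object; "force" is the grip in N (left out, the last holds). Time passes only in rows, so rows that repeat a pose let the fingers close. It gives the time, the measured TCP pose, the force, the opening and the grip force at its end, in the units of the state.
- sensors.observe(): the state, without advancing time (a new reading comes with each control period).
- optics.get_image(name): name is "scene" or "top"; returns the picture (480x640x3 uint8, blue, green, red); there is no depth.
- optics.calibration(name): a dict with "camera_matrix" (3x3 intrinsics, pixels), "rvec" (rotation vector, rad) and "tvec" (3), from world to camera coordinates, as OpenCV has them. Camera axes: x right, y down, z forward; pixel columns grow to the right and rows downward; lengths in m; the calibration is good to about 2 mm. A picture is of the moment at which its call begins. calibration takes no time and is no camera call.
- arm.sign_off(): hands the job in; it is judged then, once.
The state is a dict: "clock": time; "joints": joint angles; "dq": joint speeds; "joint_efforts": joint torques, N m; "position": TCP position; "ee_rot": TCP orientation; "force": force on the tool from outside, world axes, zero at the start; "ft_torque": the same for the moment, N m; "width": opening from 0.0 (shut) to 1.0 (fully open); "gripper_force": force on a finger pad.
Only numpy, scipy, OpenCV 4.12 (cv2) and the standard library are available. Lean on these libraries where they do the work, as an engineer would, in place of code of your own. Each camera call takes 0.05 s, during which the arm holds its last target. There are 200 camera calls.

### The job

Bind the sample book: put every sample page that is on the table over both posts of the back board, face up and lying flat with its edges in line with the back board, and then the decorated front board on top in the same way. Set one of the two caps loosely on each post and press it squarely with the setter, not with the fingers, until it clicks fully home; finally stand the setter upright in the middle of its dish and leave the other things on the table where they are.

Things in the scene. Friction and masses are not known exactly. Their poses are not given: they have to be found in the camera images.
- book (a point): The back board of the sample book: green board 150 x 60 mm, 10 mm thick, lying on a thin grey-blue rubber mat and held fast. The point is the middle of its upper face (10 mm above the table). x runs along the long side, y across, z up. Two steel binding posts stand on it, at x = +50 and -50 mm, both at y = +15 mm.
- post_1 (a point): Shoulder of binding post 1 (at x = +50 mm on the back board), on its axis, 34 mm above the back board. Below it the post is 10 mm thick. Above it a brass stud, 5 mm thick, rises 22 mm more to a tapered tip; its two spring catches stick out to 10 mm across at most, so boards pass them freely and a cap must be pressed over them.
- post_2 (a point): Shoulder of binding post 2 (at x = -50 mm on the back board), on its axis, 34 mm above the back board. Below it the post is 10 mm thick. Above it a brass stud, 5 mm thick, rises 22 mm more to a tapered tip; its two spring catches stick out to 10 mm across at most, so boards pass them freely and a cap must be pressed over them.
- page_a_mid (a point): Centre (half-way up) of sample page A: rigid kraft-brown fibreboard, 140 x 54 x 8 mm, 45 g, green, yellow and pink strips on its face; may be absent. x along the long side, y across, z up out of the face. Two 13 mm through holes at x = +50 and -50 mm, y = +15 mm: it covers the back board when their x and y agree. Lies flat at first.
- page_b_mid (a point): Centre (half-way up) of sample page B: rigid kraft-brown fibreboard, 140 x 54 x 8 mm, 45 g, blue and white strips on its face; may be absent. x along the long side, y across, z up out of the face. Two 13 mm through holes at x = +50 and -50 mm, y = +15 mm: it covers the back board when their x and y agree. Lies flat at first.
- page_c_mid (a point): Centre (half-way up) of sample page C: rigid kraft-brown fibreboard, 140 x 54 x 8 mm, 45 g, orange, yellow and red strips on its face; may be absent. x along the long side, y across, z up out of the face. Two 13 mm through holes at x = +50 and -50 mm, y = +15 mm: it covers the back board when their x and y agree. Lies flat at first.
- front_mid (a point): Centre (half-way up) of the front board: green rigid board, 140 x 54 x 8 mm, 50 g, paper flowers (under 4 mm high) and gold edging on its face. x along the long side, y across, z up out of the decorated face; two 13 mm holes as in the pages, at x = +50 and -50 mm, y = +15 mm. Lies flat, face up, at first.
- cap_a_mid (a point): Centre (13.5 mm above its underside) of press-stud cap A: brass button, 24 mm across, 27 mm high, green band, 20 g; z is its axis. Open below: a 7.2 mm bore takes the stud of either post. Set on a stud by hand it rests on the catches, its underside about 8 mm above the shoulder; 8 to 15 N press it past them until it clicks and sits on the shoulder. Upright on the table at first.
- cap_b_mid (a point): Centre (13.5 mm above its underside) of press-stud cap B: brass button, 24 mm across, 27 mm high, green band, 20 g; z is its axis. Open below: a 7.2 mm bore takes the stud of either post. Set on a stud by hand it rests on the catches, its underside about 8 mm above the shoulder; 8 to 15 N press it past them until it clicks and sits on the shoulder. Upright on the table at first.
- setter_neck (a point): The setter, a hand pressing tool standing upright: a steel foot 34 mm in diameter and 22 mm high with a flat underside, and above it a round wooden grip 21 mm in diameter and 50 mm long (72 mm high in all), 160 g. The point is on its axis, 45 mm above its underside; z is its axis.
- dish: Square wooden tool dish in which the setter stands, 80 x 80 mm outside, rim 12 mm high, walls 4 mm; fixed; its origin is under its middle and its floor is 4 mm above the table. x and y along its sides.
- tin: Bystander: aluminium tin, 80 mm across, 62 mm high, heaped with paper flowers. Origin under its middle unless said otherwise.
- spool_green: Bystander: spool of green ribbon lying flat, 72 mm across, 24 mm high. Origin under its middle unless said otherwise.
- spool_blue: Bystander: blue spool of gold trim lying flat, 60 mm across, 14 mm high. Origin under its middle unless said otherwise.
- glue_gun: Bystander: lime green hot-glue gun lying on its side, body 120 mm long, 32 mm high, origin under the middle of its barrel. Origin under its middle unless said otherwise.
- gem_tray: Bystander: white tray of glass gems, 70 x 50 mm, 24 mm high. Origin under its middle unless said otherwise.
- sequin_jar: Bystander: small glass jar of gold sequins, 50 mm across, 54 mm high, white lid. Origin under its middle unless said otherwise.
Things that resemble listed ones, but are neither listed nor needed, are in the scene too. What is shaped like the part that bears page_a_mid but grey is not meant.

How it is judged:
On the way, in this order (a step that is already met when the one before it is completed fails the run):
1. every page lies flat over both posts of the back board and is let go (horizontal distance between each of page_a_mid, page_b_mid, page_c_mid and book below 0.004 m and z of each of page_a_mid, page_b_mid, page_c_mid in the frame of book below 0.0225 m and angle between each of page_a_mid, page_b_mid, page_c_mid's own z axis and vertical below 0.04 rad and angle between the x axis of each of page_a_mid, page_b_mid, page_c_mid and the x axis of book, either way round below 0.05 rad and contact force between the fingers and page_a below 0.2 N and contact force between the fingers and page_b below 0.2 N and contact force between the fingers and page_c below 0.2 N), for 0.2 s.
2. the front board lies flat on the pages over both posts and is let go (horizontal distance between front_mid and book below 0.004 m and z of front_mid in the frame of book below 0.0305 m and angle between front_mid's own z axis and vertical below 0.04 rad and angle between the x axis of front_mid and the x axis of book, either way round below 0.05 rad and contact force between the fingers and front_board below 0.2 N), for 0.2 s.
3. a cap is clicked home on each post (((horizontal distance between cap_a_mid and post_1 below 0.0025 m and z of cap_a_mid in the frame of post_1 below 0.015 m and angle between each of cap_a_mid, cap_b_mid's own z axis and vertical below 0.08 rad and horizontal distance between cap_b_mid and post_2 below 0.0025 m and z of cap_b_mid in the frame of post_2 below 0.015 m) or (horizontal distance between cap_a_mid and post_2 below 0.0025 m and z of cap_a_mid in the frame of post_2 below 0.015 m and angle between each of cap_a_mid, cap_b_mid's own z axis and vertical below 0.08 rad and horizontal distance between cap_b_mid and post_1 below 0.0025 m and z of cap_b_mid in the frame of post_1 below 0.015 m))), for 0.2 s.
At the end, for the whole second after the job is handed in: Pages and front board over both posts, level (0.04 rad), in line with the back board (4 mm, 0.05 rad), pages below the front board; a cap home on each post (on axis within 2.5 mm, under 1.5 mm off the shoulder); setter upright on the dish floor, within 22 mm of its middle; all at rest (all of step 1 and all of step 2 and ((horizontal distance between cap_a_mid and post_1 below 0.0025 m and z of cap_a_mid in the frame of post_1 below 0.015 m and angle between each of cap_a_mid, cap_b_mid's own z axis and vertical below 0.08 rad and horizontal distance between cap_b_mid and post_2 below 0.0025 m and z of cap_b_mid in the frame of post_2 below 0.015 m) or (horizontal distance between cap_a_mid and post_2 below 0.0025 m and z of cap_a_mid in the frame of post_2 below 0.015 m and angle between each of cap_a_mid, cap_b_mid's own z axis and vertical below 0.08 rad and horizontal distance between cap_b_mid and post_1 below 0.0025 m and z of cap_b_mid in the frame of post_1 below 0.015 m)) and x of setter_neck in the frame of dish between -0.022 and 0.022 m and y of setter_neck in the frame of dish between -0.022 and 0.022 m and angle between setter_neck's own z axis and vertical below 0.06 rad and z of setter_neck in the frame of dish below 0.054 m and linear speed of each of front_board, cap_a, cap_b, setter below 0.02 m/s); the robot touches nothing.
It fails at once if a bystander (tin, spools, glue gun, gem tray, sequin jar) is moved more than 3 cm (distance of any of tin, spool_green, spool_blue, glue_gun, gem_tray, sequin_jar from where it was at the start of the episode above 0.03 m).
It fails at once if a cap is pressed down past the catches with the fingers instead of the setter ((horizontal distance between cap_a_mid and post_1 below 0.004 m and z of cap_a_mid in the frame of post_1 between 0.0075 and 0.018 m and contact force between the fingers and cap_a above 0.5 N) or (horizontal distance between cap_a_mid and post_2 below 0.004 m and z of cap_a_mid in the frame of post_2 between 0.0075 and 0.018 m and contact force between the fingers and cap_a above 0.5 N) or (horizontal distance between cap_b_mid and post_1 below 0.004 m and z of cap_b_mid in the frame of post_1 between 0.0075 and 0.018 m and contact force between the fingers and cap_b above 0.5 N) or (horizontal distance between cap_b_mid and post_2 below 0.004 m and z of cap_b_mid in the frame of post_2 between 0.0075 and 0.018 m and contact force between the fingers and cap_b above 0.5 N)).
Of page_a, page_b, page_c only 2 to 3 are there at a start; the rules pass over those that are not, and their reading is None.
At some moment in a run one of page_a, page_b, page_c, front_board may be knocked a few centimetres aside while the robot is not near it.
It also fails if it takes over 210 s, if anything falls off the work surface, if the arm or the gripper's body presses on something with over 40 N, if the wrist force passes 120 N, or if a joint passes its speed limit or range.

## Working session

There is one attempt and no reset: what is moved stays moved. The work goes in short steps, Python scripts to look and compute and a tool call to move; the robot and the scene stay as the last step left them, time stands still between calls to the robot, and variables do not carry over. Pictures are saved under pics/ and viewed, at most 14 in all, crops included, and the job is handed in when it is done.

Besides the shell and the picture viewer there is one more tool, called after "Emit:" as name(argument=value, ...), one argument or row to a line, values as JSON. arm_command: Moves the arm, as the interface text tells. Its arguments: {"type":"object","properties":{"deltas":{"type":"array","items":{"type":"number"}},"force":{"type":"number"}},"required":["deltas"]}

```bash
mkdir -p pics; ls; python3 - <<'E'
from cell import sensors,optics,arm
import cv2
for n in("scene","top"):
    cv2.imwrite(f"pics/{n}0.png",optics.get_image(n)); c=optics.calibration(n); print(n,c)
s=sensors.observe();print(s); print(arm.nose_length)
E
```

```text
pics
scene {'camera_matrix': array([[567.67140949,   0.        , 327.78787776],
       [  0.        , 567.67140949, 229.6825239 ],
       [  0.        ,   0.        ,   1.        ]]), 'rvec': array([ 1.06647928,  2.1987131 , -1.19089222]), 'tvec': array([ 0.29947801, -0.20736184,  1.69987974])}
top {'camera_matrix': array([[524.56430145,   0.        , 317.39915128],
       [  0.        , 524.56430145, 240.97143895],
       [  0.        ,   0.        ,   1.        ]]), 'rvec': array([ 2.14895116, -2.11050108,  0.19702607]), 'tvec': array([0.01845008, 0.5766545 , 1.20485161])}
{'clock': 0.1, 'joints': array([-1.31059064,  0.43516623,  0.02498951,  1.5740021 , -0.01163323,
        1.13399272, -0.07513879]), 'dq': array([ 1.25382020e-03,  9.42949162e-04, -1.08917104e-03, -3.26578300e-03,
        1.60014941e-05,  2.83790248e-04, -4.17217131e-04]), 'joint_efforts': array([ 2.73426871e-03, -6.69124532e+01,  9.87583771e-01, -3.15145004e+01,
       -6.06683758e-02,  3.73579434e-02,  4.92364097e-05]), 'position': array([0.22170511, 0.58389666, 0.24501713]), 'ee_rot': array([-5.66957124e-01, -3.08985580e+00,  2.22253497e-03]), 'force': array([-0.59853465, -0.03097441, -0.16276468]), 'ft_torque': array([ 0.00688337, -0.00198769,  0.00305076]), 'gripper_force': 0.0, 'width': 0.9995726168576625}
0.019
```

View pics/scene0.png

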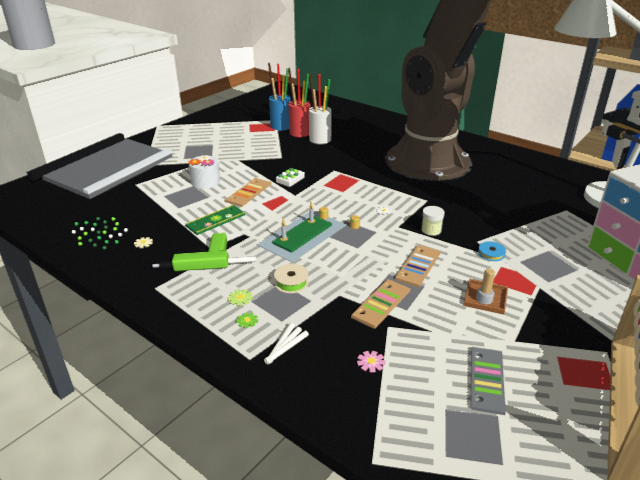

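View pics/top0.png

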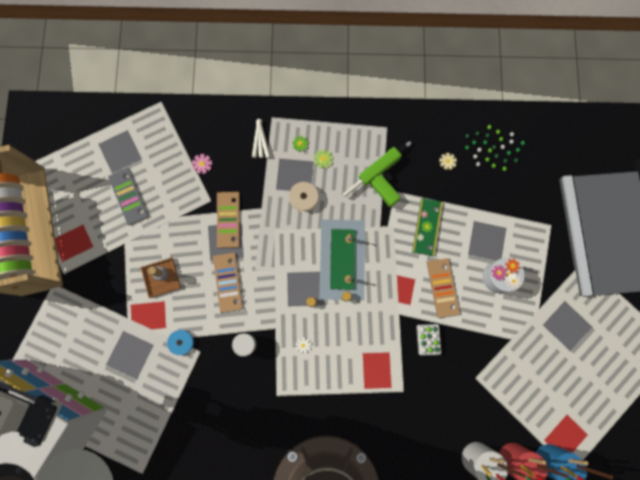

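Candidates (top view): page A, brown, (228,220), with the grey look-alike at (129,196) not wanted. Page B (228,283), page C (442,288), front board (429,227), and back board on the mat at (343,260), which is also green. Caps at (312,301) and (346,296). Setter and dish at (160,275).

```bash
python3 - <<'E'
import cv2,numpy as np
a=cv2.imread('pics/top0.png')[188:318,140:480];b=cv2.imread('pics/scene0.png')[165:330,180:520]
f=lambda i,h:cv2.resize(i,(782,h),interpolation=cv2.INTER_CUBIC)
cv2.imwrite('pics/crop0.png',np.vstack([f(a,299),cv2.resize(b[:130],(782,299),interpolation=cv2.INTER_CUBIC)]))
hs=cv2.cvtColor(cv2.imread('pics/top0.png'),cv2.COLOR_BGR2HSV)
for p in[(228,197),(237,245),(218,257),(231,309),(435,262),(452,315),(440,202),(418,250),(336,245),(328,225),(312,301),(346,296),(152,262),(250,230),(228,220)]:print(p,hs[p[1],p[0]])
E
```

```text
(228, 197) [ 16 115 168]
(237, 245) [ 16 114 155]
(218, 257) [ 16 113 171]
(231, 309) [ 16 105 167]
(435, 262) [ 16 114 168]
(452, 315) [ 16  66 162]
(440, 202) [ 44 129  99]
(418, 250) [ 69 158 103]
(336, 245) [ 69 159 104]
(328, 225) [ 97  28 156]
(312, 301) [ 20 159 189]
(346, 296) [ 20 159 189]
(152, 262) [ 16  37 181]
(250, 230) [ 23  21 194]
(228, 220) [ 45 106 120]
```

View pics/crop0.png

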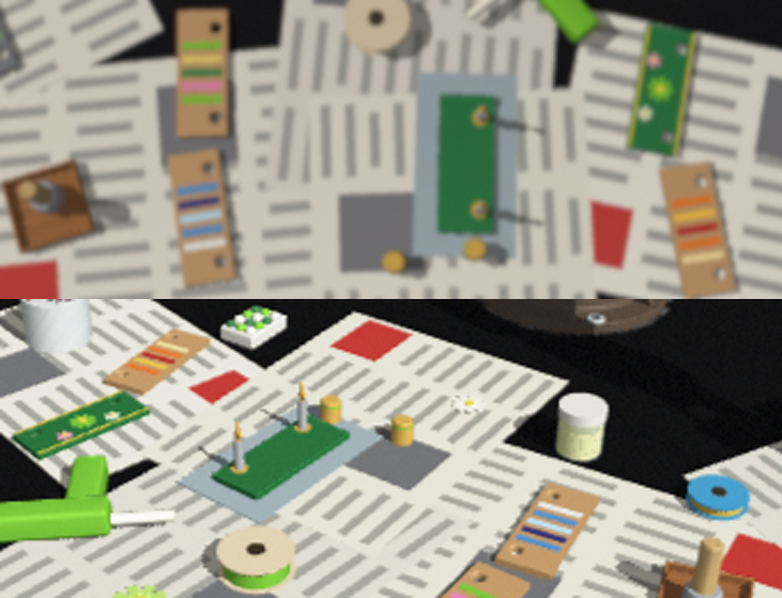

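The crop shows pages A, B and C, the front board and the back-board posts. All holes and posts are on the right-hand (−y) side, so only small turns are needed. The grey decoy is off to the left of the crop. Next: measure them.

```bash
cat > vis.py <<'E'
import cv2,numpy as np
from cell import sensors,optics
R=cv2.Rodrigues
def cast(cam,uv,z):
    c=optics.calibration(cam);r=R(c['rvec'])[0];o=-r.T@c['tvec']
    d=cv2.undistortPoints(np.float64(uv).reshape(-1,1,2),c['camera_matrix'],None)[:,0]
    d=np.c_[d,np.ones(len(d))]@r
    return (o+d*((z-o[2])/d[:,2])[:,None])
def proj(cam,p):
    c=optics.calibration(cam);return cv2.projectPoints(np.float64(p).reshape(-1,3),c['rvec'],c['tvec'],c['camera_matrix'],None)[0][:,0]
BROWN=((9,75,70),(24,255,255));GREEN=((40,95,40),(85,255,150));BRASS=((16,120,90),(28,255,255))
def blobs(img,rng,roi,amin=20,cam='top'):
    x0,y0,x1,y1=roi;k=4
    hs=cv2.cvtColor(cv2.resize(img[y0:y1,x0:x1],None,fx=k,fy=k,interpolation=cv2.INTER_CUBIC),cv2.COLOR_BGR2HSV)
    m=cv2.inRange(hs,rng[0],rng[1])
    cs=[c for c in cv2.findContours(m,cv2.RETR_EXTERNAL,cv2.CHAIN_APPROX_NONE)[0] if cv2.contourArea(c)>amin*k*k]
    cs.sort(key=cv2.contourArea,reverse=True)
    return [(c[:,0]+.5)/k-.5+[x0,y0] for c in cs]
def rect(pts,z,cam='top'):
    """centre xy, angle of long side relative to world x (-90..90 deg), size"""
    w=cast(cam,pts,z)[:,:2]
    b=cv2.boxPoints(cv2.minAreaRect(np.float32(w*1000)))
    e=[b[1]-b[0],b[2]-b[1]];l=max(e,key=np.linalg.norm);s=min(e,key=np.linalg.norm)
    a=np.degrees(np.arctan2(l[1],l[0]));a=(a+90)%180-90
    return b.mean(0).round(1),round(float(a),2),round(float(np.linalg.norm(l)),1),round(float(np.linalg.norm(s)),1)
E
cat > m0.py <<'E'
from vis import *
im=cv2.imread('pics/top0.png');sc=cv2.imread('pics/scene0.png')
for n,roi,c,z in[('A',(205,180,250,251),BROWN,.004),('B',(205,249,250,322),BROWN,.004),('C',(420,250,466,325),BROWN,.004),('F',(408,190,452,262),((24,80,40),(85,255,190)),.004),('book',(320,220,366,304),GREEN,.005),('dish',(135,250,185,305),((5,60,40),(24,255,255)),.006)]:
    for p in blobs(im,c,roi)[:3]:print(n,len(p),rect(p,z))
for n,roi in[('caps',(300,285,360,312)),('tips',(335,225,360,290))]:
    for p in blobs(im,BRASS,roi,4):
        print(n,cv2.minEnclosingCircle(np.float32(p)),cast('top',[np.mean([p.min(0),p.max(0)],0)],.0135 if n=='caps' else .055).round(4))
for p in blobs(sc,((12,90,90),(30,255,255)),(270,190,370,250),4):
    print('scene brass',p.min(0),p.max(0))
E
python3 m0.py
```

```text
A 610 (array([637., 255.], dtype=float32), 2.27, 144.4, 59.5)
B 939 (array([479.2, 247.7], dtype=float32), 10.5, 140.9, 55.7)
C 602 (array([ 475.3, -280.5], dtype=float32), 9.98, 139.8, 55.9)
F 589 (array([ 629. , -246.6], dtype=float32), -10.14, 143.7, 56.4)
book 641 (array([541.4, -33.7], dtype=float32), -0.54, 147.6, 58.4)
dish 492 (array([486.9, 411.7], dtype=float32), -71.06, 83.5, 81.8)
caps ((311.0, 301.375), 4.652048587799072) [[0.4344 0.0416 0.0135]]
caps ((346.2921142578125, 296.18682861328125), 4.408383846282959) [[ 0.4492 -0.0439  0.0135]]
tips ((348.0, 240.125), 2.4907071590423584) [[ 0.5779 -0.0443  0.055 ]]
scene brass [349.625 214.875] [359.375 228.375]
scene brass [318.875 211.375] [327.625 218.625]
scene brass [319.125 206.375] [327.625 211.625]
scene brass [281.625 218.125] [284.625 226.375]
scene brass [309.375 201.375] [312.375 208.875]
scene brass [279.875 236.875] [287.125 240.125]
scene brass [307.875 219.125] [314.625 222.125]
```

```bash
cat >> vis.py <<'E'
def go(x,y,z,yaw):
    """relative move: turn as fractions of 90 deg, shift in m. yaw = deg of finger closing line from world +y"""
    from scipy.spatial.transform import Rotation as Q
    s=sensors.observe();q=Q.from_rotvec(s['ee_rot']);ty=q.as_matrix()[:,1]
    cur=np.degrees(np.arctan2(-ty[0],ty[1]))
    d=(yaw-cur+90)%180-90
    tgt=min((Q.from_euler('z',a,degrees=True)*Q.from_euler('x',180,degrees=True) for a in(yaw,yaw+180)),key=lambda t:(t*q.inv()).magnitude())
    w=(tgt*q.inv()).as_rotvec()/(np.pi/2)
    print('turn',w.round(4),'shift',(np.array([x,y,z])-s['position']).round(4),'yawcur',round(cur,2),'q7',s['joints'][6].round(2),'t',s['clock'],'w',round(s['width']*91.8,1))
E
python3 - <<'E'
from vis import *
print(cast('scene',[[283.1,222.2],[310.9,205.1]],.055).round(4))
print(cast('scene',[[354.5,221.6],[323.4,212.5]],.0135).round(4))
sc=cv2.imread('pics/scene0.png')
for n,roi,c in[('B',(395,240,442,286),BROWN),('C',(222,174,275,210),BROWN),('book',(270,210,350,260),GREEN)]:
    print(n,rect(blobs(sc,c,roi)[0],.005 if n=='book' else .004,'scene'))
go(.479,.248,.12,10.5)
E
```

```text
[[ 0.5912 -0.0473  0.055 ]
 [ 0.492  -0.0465  0.055 ]]
[[ 0.4329  0.042   0.0135]
 [ 0.4467 -0.044   0.0135]]
B (array([477.4, 247.7], dtype=float32), 10.28, 151.0, 57.6)
C (array([ 475.2, -280.3], dtype=float32), 10.22, 151.9, 61.8)
book (array([538.2, -34.6], dtype=float32), -0.39, 157.8, 67.0)
turn [ 0.0009 -0.      0.3477] shift [ 0.2573 -0.3359 -0.125 ] yawcur -20.8 q7 -0.08 t 0.1 w 91.8
```

Emit:
arm_command(
  deltas=[0,0,0.348,0.257,-0.336,-0.125,75,0,0,0.348,0.257,-0.336,-0.125,75,0,0,0.348,0.257,-0.336,-0.125,75,0,0,0.348,0.257,-0.336,-0.125,75,0,0,0.348,0.257,-0.336,-0.125,75,0,0,0.348,0.257,-0.336,-0.125,75,0,0,0.348,0.257,-0.336,-0.125,75,0,0,0.348,0.257,-0.336,-0.125,75,0,0,0.348,0.257,-0.336,-0.125,75,0,0,0.348,0.257,-0.336,-0.125,75,0,0,0.348,0.257,-0.336,-0.125,75,0,0,0.348,0.257,-0.336,-0.125,75,0,0,0.348,0.257,-0.336,-0.125,75],
  force=10,
)

```text
clock: 1.4
position: [0.4781, 0.2499, 0.121]
ee_rot: [-0.292, 3.128, 0.001]
force: [0.9, -0.4, -0.0]
width: 0.816
gripper_force: 0.0
```

```bash
python3 -c "
from vis import *
go(.479,.248,.0215,10.5)"
```

```text
turn [-0.0005  0.     -0.0019] shift [ 0.0009 -0.0019 -0.0995] yawcur 10.67 q7 1.17 t 1.4 w 74.9
```

Emit:
arm_command(
  deltas=[0,0,0,0.001,-0.002,-0.05,75,0,0,0,0.001,-0.002,-0.0995,75,0,0,0,0.001,-0.002,-0.0995,75,0,0,0,0.001,-0.002,-0.0995,75,0,0,0,0.001,-0.002,-0.0995,45,0,0,0,0.001,-0.002,-0.0995,45,0,0,0,0.001,-0.002,-0.0995,45,0,0,0,0.001,-0.002,-0.0995,45,0,0,0,0.001,-0.002,-0.0995,45,0,0,0,0.001,-0.002,0,45,0,0,0,0.001,-0.002,0,45,0,0,0,0.001,-0.002,0,45],
  force=15,
)

```text
clock: 2.6
position: [0.4831, 0.248, 0.1266]
ee_rot: [-0.287, 3.12, 0.007]
force: [1.2, -0.0, -0.3]
width: 0.586
gripper_force: 15.0
```

```bash
python3 -c "
from vis import *
# page center held ~ tcp - offset; target book centre 
go(.5415,-.034,.13,-.5)"
```

```text
turn [-0.0027  0.0055 -0.1222] shift [ 0.0584 -0.282   0.0034] yawcur 10.5 q7 1.18 t 2.6 w 53.8
```

Emit:
arm_command(
  deltas=[0,0,-0.122,0.06,-0.282,0.002,45,0,0,-0.122,0.06,-0.282,0.002,45,0,0,-0.122,0.06,-0.282,0.002,45,0,0,-0.122,0.06,-0.282,0.002,45,0,0,-0.122,0.06,-0.282,0.002,45,0,0,-0.122,0.06,-0.282,0.002,45,0,0,-0.122,0.06,-0.282,0.002,45,0,0,-0.122,0.06,-0.282,0.002,45,0,0,-0.122,0.06,-0.282,0.002,45,0,0,-0.122,0.06,-0.282,0.002,45],
)

```text
clock: 3.6
position: [0.5396, -0.034, 0.1226]
ee_rot: [-0.009, -3.141, -0.001]
force: [0.1, -0.0, -0.3]
width: 0.584
gripper_force: 15.0
```

```bash
cat > held.py <<'E'
import sys
from vis import *
tag=sys.argv[1]
a=optics.get_image('top');b=optics.get_image('scene');cv2.imwrite(f'pics/t{tag}.png',a);cv2.imwrite(f'pics/s{tag}.png',b)
s=sensors.observe();print(s['position'].round(4),s['force'].round(2),s['width']*91.8)
f=lambda i:cv2.resize(i,(400,400),interpolation=cv2.INTER_CUBIC)
cv2.imwrite(f'pics/v{tag}.png',np.hstack([f(a[200:320,280:400]),f(b[150:270,240:360])]))
E
python3 held.py 1; python3 -c "
from vis import *
go(.5415,-.034,.13,-.5)"
```

```text
[ 0.5397 -0.0343  0.1227] [ 0.09 -0.96 -0.3 ] 53.74995017456259
turn [-0.0003 -0.0001 -0.0019] shift [0.0018 0.0003 0.0073] yawcur -0.33 q7 1.58 t 3.7 w 53.7
```

View pics/v1.png

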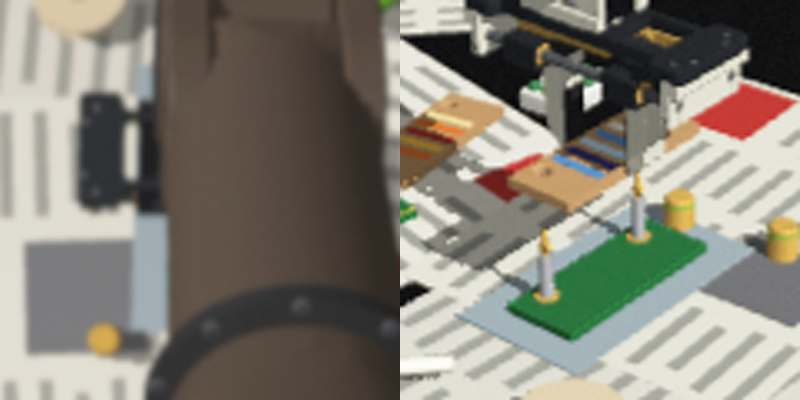

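```bash
cat > hole.py <<'E'
import sys
from vis import *
tag=sys.argv[1];b=cv2.imread(f'pics/s{tag}.png');s=sensors.observe();p=s['position']
e=proj('scene',[p+[.05,-.015,-.0135]])[0].astype(int);k=8
r=8;c=cv2.resize(cv2.cvtColor(b,cv2.COLOR_BGR2GRAY)[e[1]-r:e[1]+r,e[0]-r:e[0]+r],None,fx=k,fy=k,interpolation=cv2.INTER_CUBIC)
for th in(90,105,120):
    for q in cv2.findContours((c<th).astype(np.uint8),0,1)[0]:
        if 60<cv2.contourArea(q)<3000:
            x,y,w,h=cv2.boundingRect(q);m=np.array([x+w/2,y+h/2])/k-.5+e-r
            print(th,cv2.contourArea(q)/k/k,m,'world',cast('scene',[m],p[2]-.0135).round(4),'expected',(p+[.05,-.015,0])[:2])
E
python3 hole.py 1
```

```text
90 5.640625 [273.9375 207.125 ] world [[ 0.62   -0.0457  0.1092]] expected [ 0.58971504 -0.04933606]
90 1.3359375 [273.0625 201.125 ] world [[ 0.6018 -0.0652  0.1092]] expected [ 0.58971504 -0.04933606]
105 13.71875 [277.5    206.3125] world [[ 0.6125 -0.042   0.1092]] expected [ 0.58971504 -0.04933606]
105 7.046875 [275.5    199.8125] world [[ 0.594  -0.0649  0.1092]] expected [ 0.58971504 -0.04933606]
105 1.4375 [287.75   195.3125] world [[ 0.5614 -0.0569  0.1092]] expected [ 0.58971504 -0.04933606]
120 27.1171875 [278.1875 206.0625] world [[ 0.6107 -0.0415  0.1092]] expected [ 0.58971504 -0.04933606]
120 14.4921875 [276.8125 199.5   ] world [[ 0.5911 -0.0636  0.1092]] expected [ 0.58971504 -0.04933606]
120 2.9609375 [287.5  195.25] world [[ 0.5615 -0.0576  0.1092]] expected [ 0.58971504 -0.04933606]
```

```bash
python3 - <<'E'
from vis import *
p=sensors.observe()['position']
print(cast('scene',[[283.8,201.6],[272.5,204],[290.3,209.8]],p[2]-.0135).round(4),p)
print(proj('scene',[p+[.05,-.015,-.0135],p+[.07,-.027,-.0135],p+[.07,.027,-.0135]]))
b=cv2.imread('pics/s1.png')[185:222,264:312]
cv2.imwrite('pics/z1.png',cv2.resize(b,None,fx=16,fy=16,interpolation=cv2.INTER_CUBIC))
q=blobs(cv2.imread('pics/s1.png'),((6,60,60),(24,255,255)),(264,185,330,222))[0]
print(q[q[:,0].argmin()],q[q[:,1].argmax()])
E
```

```text
[[ 0.5883 -0.0449  0.1092]
 [ 0.6119 -0.0575  0.1092]
 [ 0.6061 -0.0099  0.1092]] [ 0.53971504 -0.03433606  0.12268915]
[[281.9197119  201.2242105 ]
 [271.92052853 203.0654287 ]
 [290.08848709 210.83556618]]
[271.625 202.625] [289.375 213.625]
```

View pics/z1.png

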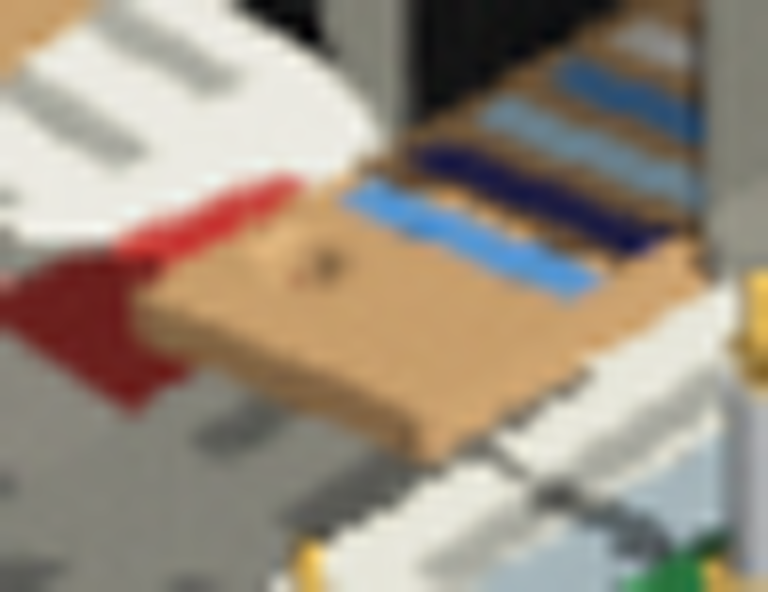

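```bash
python3 - <<'E'
from vis import *
print(cast('scene',[[283.5,238.5],[311.25,220.6]],.011).round(4))
print(cast('scene',[[283.1,218.1],[310.9,201.4]],.066).round(4))
print(cast('top',[[348,240.1]],.055).round(4),cast('top',[[348,240.1]],.044).round(4))
for z in (.010,):
  q=blobs(cv2.imread('pics/scene0.png'),GREEN,(270,210,350,260))[0]
  h=cv2.approxPolyDP(cv2.convexHull(np.float32(q)),1.5,True)[:,0];print(h, cast('scene',h,.01).round(4))
E
```

```text
[[ 0.593  -0.0468  0.011 ]
 [ 0.492  -0.0461  0.011 ]]
[[ 0.5909 -0.047   0.066 ]
 [ 0.4928 -0.0456  0.066 ]]
[[ 0.5791 -0.0443  0.055 ]] [[ 0.5812 -0.0449  0.044 ]]
[[331.375 223.625]
 [291.625 251.625]
 [272.125 242.375]
 [277.625 236.875]
 [313.625 215.375]] [[ 4.709e-01  1.000e-04  1.000e-02]
 [ 6.201e-01  2.100e-03  1.000e-02]
 [ 6.202e-01 -5.770e-02  1.000e-02]
 [ 5.954e-01 -6.320e-02  1.000e-02]
 [ 4.681e-01 -5.810e-02  1.000e-02]]
```

Emit:
arm_command(
  deltas=[0,0,0,0.002,0.002,-0.02,45,0,0,0,0.002,0.002,-0.03,45,0,0,0,0.002,0.002,-0.035,45,0,0,0,0.002,0.002,-0.04,45,0,0,0,0.002,0.002,-0.046,45,0,0,0,0.002,0.002,-0.046,45],
)

```text
clock: 4.3
position: [0.5415, -0.0337, 0.0762]
ee_rot: [-0.012, -3.141, 0.0]
force: [-0.3, 0.4, -0.8]
width: 0.586
gripper_force: 15.0
```

```bash
python3 held.py 2; python3 -c "
from vis import *
go(.5418,-.032,.06,-.4)"
```

```text
[ 0.5419 -0.0338  0.0769] [ 0.99  0.13 -0.93] 53.814420104795715
turn [-0.      0.0001  0.0007] shift [-0.0001  0.0018 -0.0169] yawcur -0.46 q7 1.58 t 4.4 w 53.8
```

View pics/v2.png

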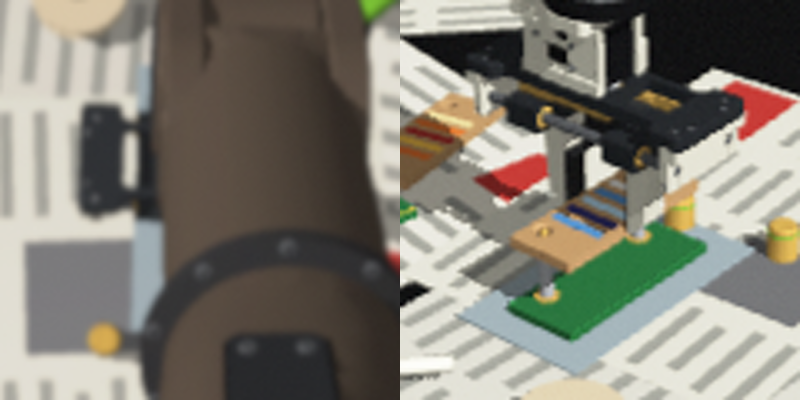

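Emit:
arm_command(
  deltas=[0,0,0,0,0.001,-0.006,45,0,0,0,0,0.001,-0.012,45,0,0,0,0,0.001,-0.018,45,0,0,0,0,0.001,-0.018,45],
)

```text
clock: 4.8
position: [0.5411, -0.0327, 0.0577]
ee_rot: [-0.012, -3.14, 0.0]
force: [-0.4, -0.4, -0.5]
width: 0.584
gripper_force: 15.0
```

Emit:
arm_command(
  deltas=[0,0,0,0,0,-0.008,45,0,0,0,0,0,-0.016,45,0,0,0,0,0,-0.022,45,0,0,0,0,0,-0.0245,45,0,0,0,0,0,-0.0245,45],
)

```text
clock: 5.3
position: [0.5415, -0.0327, 0.0337]
ee_rot: [-0.012, -3.141, 0.0]
force: [-0.3, -1.0, -0.4]
width: 0.586
gripper_force: 15.0
```

Emit:
arm_command(
  deltas=[0,0,0,0,0,0,66,0,0,0,0,0,0,66,0,0,0,0,0,0,66,0,0,0,0,0,0,66,0,0,0,0,0,0.05,66,0,0,0,0,0,0.1,66,0,0,0.12,-0.066,-0.2475,0.1,75,0,0,0.12,-0.066,-0.2475,0.1,75,0,0,0.12,-0.066,-0.2475,0.1,75,0,0,0.12,-0.066,-0.2475,0.1,75,0,0,0.12,-0.066,-0.2475,0.1,75,0,0,0.12,-0.066,-0.2475,0.1,75,0,0,0.12,-0.066,-0.2475,0.1,75,0,0,0.12,-0.066,-0.2475,0.1,75],
)

```text
clock: 6.7
position: [0.4763, -0.2787, 0.1342]
ee_rot: [-0.285, 3.128, 0.002]
force: [0.1, 0.5, -0.8]
width: 0.817
gripper_force: 0.0
```

```bash
cat > look.py <<'E'
import sys
from vis import *
tag,z=sys.argv[1],float(sys.argv[2])  # z = mid height of the uppermost stacked page
im=optics.get_image('top');sc=optics.get_image('scene');cv2.imwrite(f'pics/t{tag}.png',im);cv2.imwrite(f'pics/s{tag}.png',sc)
for n,roi,c,h in[('stack',(320,220,366,304),BROWN,z),('A',(205,180,250,251),BROWN,.004),('C',(420,250,466,325),BROWN,.004),('F',(408,190,452,262),((24,80,40),(85,255,190)),.004)]:
    b=blobs(im,c,roi);print(n,rect(b[0],h) if b else None)
for n,roi in[('stack',(265,190,340,255)),('A',(345,270,412,330)),('C',(222,174,275,210))]:
    b=blobs(sc,BROWN,roi);print('sc',n,rect(b[0],z if n=='stack' else .004,'scene') if b else None)
s=sensors.observe();print(s['position'].round(4),s['clock'])
E
python3 look.py 3 .014
```

```text
stack (array([541.3, -34.3], dtype=float32), -0.33, 141.1, 54.7)
A (array([637.4, 254.7], dtype=float32), 2.98, 145.1, 59.6)
C (array([ 430. , -288.3], dtype=float32), -79.02, 55.8, 47.3)
F (array([ 629.2, -246.6], dtype=float32), -10.03, 143.9, 56.4)
sc stack (array([527.3, -33.9], dtype=float32), -0.25, 172.8, 62.5)
sc A (array([634.5, 254.9], dtype=float32), 2.54, 149.7, 60.5)
sc C (array([ 475. , -280.3], dtype=float32), 10.11, 151.6, 61.6)
[ 0.4767 -0.2781  0.1342] 6.8
```

```bash
python3 -c "
from vis import *
go(.4753,-.2795,.0215,10)"
```

```text
turn [-0.0006  0.0001 -0.0058] shift [-0.0014 -0.0014 -0.1127] yawcur 10.52 q7 2.23 t 6.8 w 74.9
```

Emit:
arm_command(
  deltas=[0,0,-0.005,-0.001,-0.001,-0.05,75,0,0,-0.005,-0.001,-0.001,-0.1,75,0,0,-0.005,-0.001,-0.001,-0.1125,75,0,0,-0.005,-0.001,-0.001,-0.1125,75,0,0,-0.005,-0.001,-0.001,-0.1125,75,0,0,-0.005,-0.001,-0.001,-0.1125,45,0,0,-0.005,-0.001,-0.001,-0.1125,45,0,0,-0.005,-0.001,-0.001,-0.1125,45,0,0,-0.005,-0.001,-0.001,-0.1125,45,0,0,-0.005,-0.001,-0.001,-0.1125,45,0,0,-0.005,-0.001,-0.001,-0.1125,45],
)

```text
clock: 7.9
position: [0.4752, -0.2811, 0.0222]
ee_rot: [-0.271, 3.129, -0.0]
force: [-0.6, 2.4, 6.0]
width: 0.584
gripper_force: 15.0
```

```bash
python3 -c "
from vis import *
go(.5415,-.0325,.13,-.4)"
```

```text
turn [ 0.      0.0004 -0.1145] shift [0.0663 0.2486 0.1078] yawcur 9.91 q7 2.24 t 7.9 w 53.6
```

Emit:
arm_command(
  deltas=[0,0,0,0,0,0.05,45,0,0,0,0,0,0.1,45,0,0,-0.1145,0.066,0.2485,0.108,45,0,0,-0.1145,0.066,0.2485,0.108,45,0,0,-0.1145,0.066,0.2485,0.108,45,0,0,-0.1145,0.066,0.2485,0.108,45,0,0,-0.1145,0.066,0.2485,0.108,45,0,0,-0.1145,0.066,0.2485,0.108,45,0,0,-0.1145,0.066,0.2485,0.108,45,0,0,-0.1145,0.066,0.2485,0.108,45,0,0,-0.1145,0.066,0.2485,0.108,45,0,0,-0.1145,0.066,0.2485,0.108,45],
)

```text
clock: 9.1
position: [0.5405, -0.0346, 0.1297]
ee_rot: [-0.016, -3.141, 0.001]
force: [-0.0, -0.9, -1.2]
width: 0.583
gripper_force: 15.0
```

```bash
python3 held.py 4;python3 -c "
from vis import *
go(.5415,-.0325,.0755,-.4)
p=sensors.observe()['position']
print(proj('scene',[p+[.07,-.027,-.0135],p+[.07,.027,-.0135],p+[.07,.027,-.0215]]))
q=blobs(cv2.imread('pics/s4.png'),((6,60,60),(24,255,255)),(264,185,330,222))[0]
print(q[q[:,0].argmin()],q[q[:,1].argmax()])"
```

```text
[ 0.5406 -0.0339  0.1297] [ 1.17  0.1  -0.47] 53.76114760641589
turn [ 0.0001 -0.0001  0.0014] shift [ 0.0009  0.0014 -0.0542] yawcur -0.53 q7 1.58 t 9.2 w 53.8
[[271.61536637 200.54998805]
 [289.84483871 208.29266722]
 [289.96510256 211.43612135]]
[270.125 199.875] [289.125 211.375]
```

Emit:
arm_command(
  deltas=[0,0,0,0.0005,0.0015,-0.03,45,0,0,0,0.0005,0.0015,-0.042,45,0,0,0,0.0005,0.0015,-0.048,45,0,0,0,0.0005,0.0015,-0.054,45,0,0,0,0.0005,0.0015,-0.054,45,0,0,0,0.0005,0.0015,-0.06,45,0,0,0,0.0005,0.0015,-0.066,45,0,0,0,0.0005,0.0015,-0.066,45],
)

```text
clock: 10.0
position: [0.541, -0.0311, 0.0632]
ee_rot: [-0.011, -3.141, -0.0]
force: [0.2, 0.1, -1.0]
width: 0.581
gripper_force: 15.0
```

Emit:
arm_command(
  deltas=[0,0,0,0,-0.001,-0.006,45,0,0,0,0,-0.001,-0.012,45,0,0,0,0,-0.001,-0.018,45,0,0,0,0,-0.001,-0.0215,45,0,0,0,0,-0.001,-0.0215,45],
)

```text
clock: 10.5
position: [0.5409, -0.0322, 0.0416]
ee_rot: [-0.011, -3.14, 0.0]
force: [0.3, 0.6, -0.2]
width: 0.582
gripper_force: 15.0
```

Emit:
arm_command(
  deltas=[0,0,0,0,0,0,66,0,0,0,0,0,0,66,0,0,0,0,0,0,66,0,0,0,0,0,0,66,0,0,0,0,0,0.05,66,0,0,0,0,0,0.0925,66,0,0,0.034,0.096,0.287,0.0925,75,0,0,0.034,0.096,0.287,0.0925,75,0,0,0.034,0.096,0.287,0.0925,75,0,0,0.034,0.096,0.287,0.0925,75,0,0,0.034,0.096,0.287,0.0925,75,0,0,0.034,0.096,0.287,0.0925,75,0,0,0.034,0.096,0.287,0.0925,75,0,0,0.034,0.096,0.287,0.0925,75,0,0,0.034,0.096,0.287,0.0925,75],
)

```text
clock: 12.0
position: [0.6372, 0.2532, 0.1345]
ee_rot: [0.071, -3.14, 0.002]
force: [-0.2, -0.6, -0.1]
width: 0.82
gripper_force: 0.0
```

```bash
python3 look.py 5 .022;python3 -c "
from vis import *
go(.637,.255,.0215,2.5)"
```

```text
stack (array([540.8, -33.8], dtype=float32), -0.42, 141.4, 54.7)
A (array([633.5, 233.9], dtype=float32), 4.6, 28.8, 15.1)
C None
F (array([ 629.3, -246.6], dtype=float32), -10.14, 143.4, 56.2)
sc stack (array([537.1, -29.7], dtype=float32), -0.03, 171.7, 69.6)
sc A (array([634.6, 254.9], dtype=float32), 2.64, 149.8, 60.5)
sc C None
[0.6375 0.2525 0.1349] 12.1
turn [ 0.0007 -0.     -0.0002] shift [-0.0005  0.0025 -0.1134] yawcur 2.52 q7 1.2 t 12.1 w 74.9
```

Emit:
arm_command(
  deltas=[0,0,0,-0.0005,0.002,-0.05,75,0,0,0,-0.0005,0.002,-0.1,75,0,0,0,-0.0005,0.002,-0.113,75,0,0,0,-0.0005,0.002,-0.113,75,0,0,0,-0.0005,0.002,-0.113,75,0,0,0,-0.0005,0.002,-0.113,45,0,0,0,-0.0005,0.002,-0.113,45,0,0,0,-0.0005,0.002,-0.113,45,0,0,0,-0.0005,0.002,-0.113,45,0,0,0,-0.0005,0.002,-0.113,45,0,0,0,-0.0005,0.002,-0.113,45],
)

```text
clock: 13.2
position: [0.6371, 0.2567, 0.0222]
ee_rot: [-0.072, 3.14, 0.0]
force: [-0.9, -1.6, 5.5]
width: 0.581
gripper_force: 15.0
```

```bash
python3 -c "
from vis import *
go(.5415,-.0325,.13,-.4)"
```

```text
turn [-0.      0.0003 -0.0338] shift [-0.0956 -0.2892  0.1078] yawcur 2.64 q7 1.2 t 13.2 w 53.4
```

Emit:
arm_command(
  deltas=[0,0,0,0,0,0.05,45,0,0,0,0,0,0.1,45,0,0,-0.0335,-0.0955,-0.289,0.108,45,0,0,-0.0335,-0.0955,-0.289,0.108,45,0,0,-0.0335,-0.0955,-0.289,0.108,45,0,0,-0.0335,-0.0955,-0.289,0.108,45,0,0,-0.0335,-0.0955,-0.289,0.108,45,0,0,-0.0335,-0.0955,-0.289,0.108,45,0,0,-0.0335,-0.0955,-0.289,0.108,45,0,0,-0.0335,-0.0955,-0.289,0.108,45,0,0,-0.0335,-0.0955,-0.289,0.108,45,0,0,-0.0335,-0.0955,-0.289,0.108,45],
)

```text
clock: 14.4
position: [0.5418, -0.0302, 0.1296]
ee_rot: [0.006, 3.141, 0.001]
force: [0.8, 0.2, -0.1]
width: 0.587
gripper_force: 15.0
```

```bash
python3 held.py 6;python3 -c "
from vis import *
go(.5415,-.0325,.0755,-.4)
p=sensors.observe()['position']
print(proj('scene',[p+[.07,-.027,-.0135],p+[.07,.027,-.0135],p+[.07,.027,-.0215]]))
q=blobs(cv2.imread('pics/s6.png'),((6,60,60),(24,255,255)),(264,185,330,222))[0]
print(q[q[:,0].argmin()],q[q[:,1].argmax()])"
```

```text
[ 0.5417 -0.0306  0.1296] [-0.11 -0.61 -0.71] 53.53347334961836
turn [-0.0003 -0.     -0.002 ] shift [-0.0002 -0.0019 -0.0541] yawcur -0.22 q7 1.58 t 14.5 w 53.5
[[272.40111229 201.27287612]
 [290.68279791 209.0465219 ]
 [290.80033941 212.19324535]]
[272.625 201.125] [290.625 211.875]
```

Emit:
arm_command(
  deltas=[0,0,-0.002,0,-0.0015,-0.03,45,0,0,-0.002,0,-0.0015,-0.042,45,0,0,-0.002,0,-0.0015,-0.048,45,0,0,-0.002,0,-0.0015,-0.054,45,0,0,-0.002,0,-0.0015,-0.054,45,0,0,-0.002,0,-0.0015,-0.06,45,0,0,-0.002,0,-0.0015,-0.066,45,0,0,-0.002,0,-0.0015,-0.066,45],
)

```text
clock: 15.3
position: [0.5416, -0.0335, 0.0633]
ee_rot: [0.015, 3.141, 0.0]
force: [1.1, 0.7, -1.7]
width: 0.587
gripper_force: 15.0
```

Emit:
arm_command(
  deltas=[0,0,0,0,0.001,-0.006,45,0,0,0,0,0.001,-0.01,45,0,0,0,0,0.001,-0.0135,45,0,0,0,0,0.001,-0.0135,45],
)

```text
clock: 15.7
position: [0.5417, -0.0327, 0.0499]
ee_rot: [0.015, 3.141, -0.0]
force: [3.8, -0.4, -2.9]
width: 0.583
gripper_force: 15.0
```

Emit:
arm_command(
  deltas=[0,0,0,0,0,0,66,0,0,0,0,0,0,66,0,0,0,0,0,0,66,0,0,0,0,0,0,66,0,0,0,0,0,0.05,66,0,0,0,0,0,0.085,66,0,0,-0.108,0.0875,-0.213,0.085,70,0,0,-0.108,0.0875,-0.213,0.085,70,0,0,-0.108,0.0875,-0.213,0.085,70,0,0,-0.108,0.0875,-0.213,0.085,70,0,0,-0.108,0.0875,-0.213,0.085,70,0,0,-0.108,0.0875,-0.213,0.085,70,0,0,-0.108,0.0875,-0.213,0.085,70],
)

```text
clock: 17.0
position: [0.6284, -0.2461, 0.1347]
ee_rot: [-0.283, -3.128, -0.001]
force: [-0.5, 1.5, 0.6]
width: 0.763
gripper_force: 0.0
```

```bash
python3 look.py 7 .030;python3 held.py 7b; python3 -c "
from vis import *
go(.6292,-.2455,.0215,-10.1)
cv2.imwrite('pics/v7c.png',np.vstack([cv2.resize(cv2.imread('pics/t7b.png')[180:320,280:480],(700,300))[:, :],cv2.resize(cv2.imread('pics/s7b.png')[165:265,180:400],(700,300))]))"
```

```text
stack (array([539.3, -33.9], dtype=float32), -0.73, 141.4, 55.2)
A None
C None
F (array([ 603.7, -242.4], dtype=float32), -10.14, 92.1, 56.8)
sc stack (array([536.2, -37.3], dtype=float32), -0.47, 188.6, 100.5)
sc A None
sc C None
[ 0.6286 -0.2439  0.135 ] 17.1
[ 0.6288 -0.2438  0.1353] [0.2  1.08 0.97] 70.27268164375668
turn [-0.0007 -0.0001  0.0004] shift [ 0.0004 -0.0017 -0.1138] yawcur -10.14 q7 1.78 t 17.2 w 70.3
```

View pics/v7c.png

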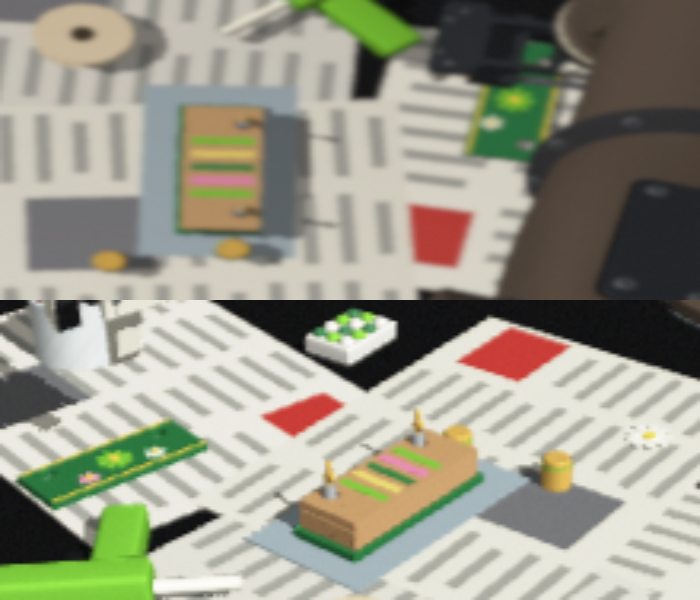

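All three pages are flat over both posts (stack near (345,260) in the full top image). Now the front board.

Emit:
arm_command(
  deltas=[0,0,0,0.0005,-0.001,-0.05,70,0,0,0,0.0005,-0.001,-0.1,70,0,0,0,0.0005,-0.001,-0.1135,70,0,0,0,0.0005,-0.001,-0.1135,70,0,0,0,0.0005,-0.001,-0.1135,70,0,0,0,0.0005,-0.001,-0.1135,45,0,0,0,0.0005,-0.001,-0.1135,45,0,0,0,0.0005,-0.001,-0.1135,45,0,0,0,0.0005,-0.001,-0.1135,45,0,0,0,0.0005,-0.001,-0.1135,45],
)

```text
clock: 18.2
position: [0.6298, -0.2465, 0.0224]
ee_rot: [0.28, 3.128, 0.0]
force: [-1.5, 1.0, 5.7]
width: 0.583
gripper_force: 15.0
```

```bash
python3 -c "
from vis import *
go(.5415,-.0325,.13,-.4)"
```

```text
turn [-0.0002  0.0005  0.1094] shift [-0.0883  0.214   0.1076] yawcur -10.25 q7 1.8 t 18.2 w 53.5
```

Emit:
arm_command(
  deltas=[0,0,0,0,0,0.05,45,0,0,0,0,0,0.1,45,0,0,0.109,-0.088,0.214,0.108,45,0,0,0.109,-0.088,0.214,0.108,45,0,0,0.109,-0.088,0.214,0.108,45,0,0,0.109,-0.088,0.214,0.108,45,0,0,0.109,-0.088,0.214,0.108,45,0,0,0.109,-0.088,0.214,0.108,45,0,0,0.109,-0.088,0.214,0.108,45,0,0,0.109,-0.088,0.214,0.108,45,0,0,0.109,-0.088,0.214,0.108,45],
)

```text
clock: 19.3
position: [0.5417, -0.0343, 0.1296]
ee_rot: [0.016, 3.141, -0.001]
force: [-0.1, -0.3, -0.3]
width: 0.582
gripper_force: 15.0
```

```bash
python3 held.py 8;python3 -c "
from vis import *
go(.5415,-.0325,.0755,-.4)
p=sensors.observe()['position']
print(proj('scene',[p+[.07,-.027,-.0135],p+[.07,.027,-.0135],p+[.07,.027,-.0215]]))
q=blobs(cv2.imread('pics/s8.png'),((20,80,40),(85,255,190)),(264,185,330,222))[0]
print(q[q[:,0].argmin()],q[q[:,1].argmax()])"
```

```text
[ 0.5415 -0.0339  0.1296] [-0.76 -1.3  -0.49] 53.617367962833136
turn [ 0.0002 -0.0001  0.0018] shift [-0.      0.0014 -0.0541] yawcur -0.57 q7 1.58 t 19.4 w 53.6
[[271.33422333 200.7687192 ]
 [289.564938   208.51955241]
 [289.68623528 211.66351229]]
[272.375 201.375] [289.875 210.625]
```

View pics/v8.png

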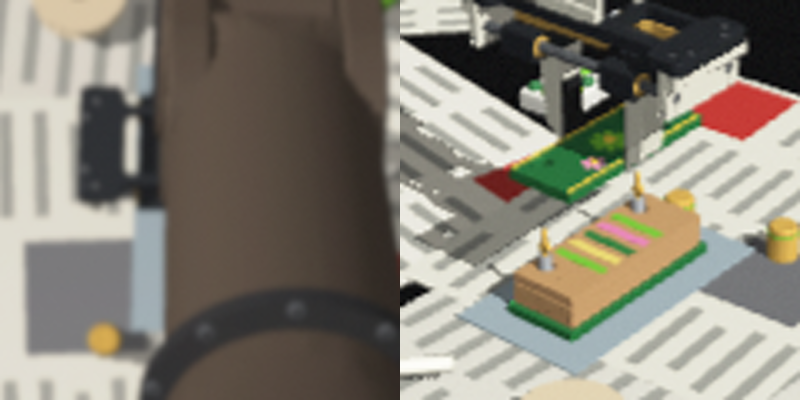

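Emit:
arm_command(
  deltas=[0,0,0.001,0.001,0.001,-0.03,45,0,0,0.001,0.001,0.001,-0.042,45,0,0,0.001,0.001,0.001,-0.048,45,0,0,0.001,0.001,0.001,-0.054,45,0,0,0.001,0.001,0.001,-0.054,45,0,0,0.001,0.001,0.001,-0.06,45,0,0,0.001,0.001,0.001,-0.066,45,0,0,0.001,0.001,0.001,-0.066,45],
)

```text
clock: 20.2
position: [0.5432, -0.0315, 0.0636]
ee_rot: [0.009, 3.14, 0.0]
force: [3.5, 0.2, -2.2]
width: 0.584
gripper_force: 15.0
```

Emit:
arm_command(
  deltas=[0,0,0,0.001,-0.001,-0.003,45,0,0,0,0.001,-0.001,-0.0055,45,0,0,0,0.001,-0.001,-0.0055,45,0,0,0,0.001,-0.001,-0.0055,66,0,0,0,0.001,-0.001,-0.0055,66,0,0,0,0.001,-0.001,-0.0055,66,0,0,0,0.001,-0.001,-0.0055,66,0,0,0,0.001,-0.001,0.04,66,0,0,0,0.001,-0.001,0.08,66],
)

```text
clock: 21.1
position: [0.5425, -0.0327, 0.1442]
ee_rot: [-0.01, -3.139, 0.0]
force: [1.0, 0.6, -0.1]
width: 0.72
gripper_force: 0.0
```

```bash
python3 -c "
from vis import *
go(.43,.2,.14,-.4)"
```

```text
turn [ 0.0001 -0.0017 -0.0004] shift [-0.1125  0.2327 -0.0042] yawcur -0.36 q7 1.58 t 21.1 w 66.1
```

Emit:
arm_command(
  deltas=[0,0,0,-0.1125,0.2325,-0.004,40,0,0,0,-0.1125,0.2325,-0.004,40,0,0,0,-0.1125,0.2325,-0.004,40,0,0,0,-0.1125,0.2325,-0.004,40,0,0,0,-0.1125,0.2325,-0.004,40,0,0,0,-0.1125,0.2325,-0.004,40,0,0,0,-0.1125,0.2325,-0.004,40],
)

```text
clock: 21.8
position: [0.4299, 0.2016, 0.1398]
ee_rot: [-0.003, -3.141, -0.001]
force: [0.7, -0.9, -0.2]
width: 0.437
gripper_force: 0.0
```

```bash
cat > caps.py <<'E'
import sys
from vis import *
tag=sys.argv[1]
im=optics.get_image('top');sc=optics.get_image('scene');cv2.imwrite(f'pics/t{tag}.png',im);cv2.imwrite(f'pics/s{tag}.png',sc)
b=blobs(im,((24,80,40),(85,255,190)),(320,215,368,306));print('front',[rect(x,.038) for x in b[:1]])
for p in blobs(im,BRASS,(295,225,365,312),4):
    print('brass',p.min(0),p.max(0),cast('top',[np.mean([p.min(0),p.max(0)],0)],.0135).round(4))
for p in blobs(sc,((12,90,90),(30,255,255)),(270,185,370,250),4):
    m=np.mean([p.min(0),p.max(0)],0);print('sc',p.min(0),p.max(0),cast('scene',[m],.0135).round(4)[0,:2],cast('scene',[m],.055).round(4)[0,:2])
f=lambda i:cv2.resize(i,(400,400),interpolation=cv2.INTER_CUBIC)
cv2.imwrite(f'pics/v{tag}.png',np.hstack([f(im[200:320,280:400]),f(sc[150:270,260:380])]))
E
python3 caps.py 9
```

```text
front [(array([537. , -33.1], dtype=float32), -0.15, 144.6, 57.9)]
brass [306.875 297.125] [315.625 305.625] [[0.4344 0.041  0.0135]]
brass [342.125 291.625] [350.625 299.875] [[ 0.4495 -0.0439  0.0135]]
sc [273.875 214.875] [329.125 247.625] [ 0.5461 -0.0314] [0.5939 0.0104]
sc [349.625 214.875] [359.375 228.375] [0.433 0.042] [0.4872 0.0797]
sc [274.625 218.125] [287.375 228.125] [ 0.5496 -0.0937] [ 0.5972 -0.0484]
sc [309.125 201.125] [312.875 208.875] [ 0.4375 -0.0918] [ 0.4915 -0.0466]
sc [320.625 205.875] [328.375 210.875] [ 0.4292 -0.0544] [ 0.4836 -0.0113]
sc [287.875 207.125] [308.125 219.625] [ 0.4894 -0.091 ] [ 0.5404 -0.0458]
```

View pics/v9.png

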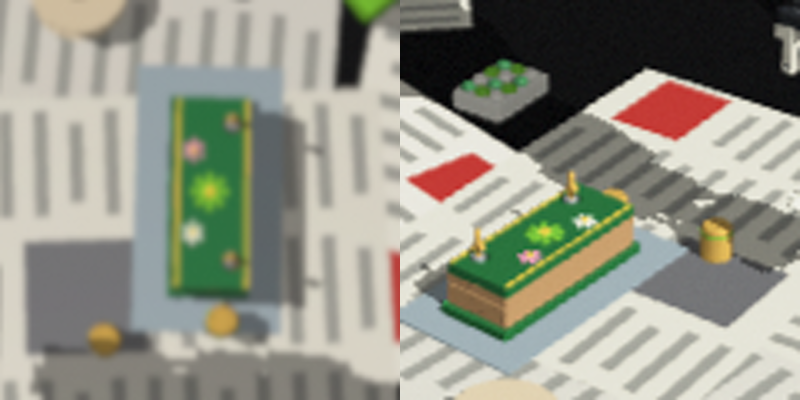

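```bash
python3 - <<'E'
from vis import *
im=cv2.imread('pics/t9.png')
b=blobs(im,((40,95,40),(85,255,190)),(320,215,368,306))[0]
w=cast('top',b,.042);print(w.min(0),w.max(0))
# brightness profile along x mid column
g=im[222:234,330:350].mean(1).round().astype(int);print(g.tolist())
g=im[280:300,330:345].mean(1).round().astype(int);print(g.tolist())
print(cast('top',[[340,y] for y in range(282,292)],.042)[:,0].round(4), cast('top',[[340,y] for y in range(226,232)],.042)[:,0].round(4))
# cap rows / target
go(.4335,.043,.12,-.4)
E
```

```text
[ 0.46540832 -0.05864544  0.042     ] [ 0.60778921 -0.00462784  0.042     ]
[[167, 161, 149], [167, 161, 149], [167, 162, 149], [167, 162, 149], [166, 161, 148], [160, 158, 143], [141, 149, 126], [111, 135, 100], [83, 124, 76], [71, 120, 65], [70, 119, 63], [70, 120, 67]]
[[69, 122, 68], [68, 122, 68], [68, 122, 68], [68, 122, 69], [69, 122, 70], [67, 117, 66], [62, 104, 59], [60, 94, 53], [77, 98, 66], [114, 120, 101], [146, 144, 132], [161, 158, 148], [161, 163, 154], [156, 163, 157], [152, 163, 158], [150, 163, 160], [149, 163, 160], [149, 163, 160], [150, 163, 161], [154, 167, 168]]
[0.4797 0.4773 0.475  0.4726 0.4702 0.4678 0.4654 0.4631 0.4607 0.4583] [0.616  0.6135 0.611  0.6085 0.6061 0.6036]
turn [0.0004 0.0002 0.0001] shift [ 0.0021 -0.1556 -0.0198] yawcur -0.41 q7 1.03 t 21.9 w 40.2
```

Emit:
arm_command(
  deltas=[0,0,-0.996,0.0035,-0.158,-0.02,45,0,0,-0.996,0.0035,-0.158,-0.02,45,0,0,-0.996,0.0035,-0.158,-0.02,45,0,0,-0.996,0.0035,-0.158,-0.02,45,0,0,-0.996,0.0035,-0.158,-0.02,45,0,0,-0.996,0.0035,-0.158,-0.02,45,0,0,-0.996,0.0035,-0.158,-0.02,45,0,0,-0.996,0.0035,-0.158,-0.02,45,0,0,-0.996,0.0035,-0.158,-0.02,45,0,0,-0.996,0.0035,-0.158,-0.02,45,0,0,-0.996,0.0035,-0.158,-0.02,45,0,0,-0.996,0.0035,-0.158,-0.02,45,0,0,-0.996,0.0035,-0.158,-0.02,45,0,0,-0.996,0.0035,-0.158,-0.02,45],
  force=5,
)

```text
clock: 23.3
position: [0.4344, 0.041, 0.1198]
ee_rot: [2.221, 2.222, -0.0]
force: [-0.1, 0.7, 0.6]
width: 0.49
gripper_force: 0.0
```

```bash
python3 -c "
from vis import *
go(.4345,.0425,.03,90)"
```

```text
turn [ 0.0001  0.0001 -0.0002] shift [ 0.0001  0.0015 -0.0898] yawcur -89.99 q7 0.03 t 23.3 w 45.0
```

Emit:
arm_command(
  deltas=[0,0,0,0,0.0005,-0.045,45,0,0,0,0,0.0005,-0.09,45,0,0,0,0,0.0005,-0.09,45,0,0,0,0,0.0005,-0.09,15,0,0,0,0,0.0005,-0.09,15,0,0,0,0,0.0005,-0.09,15,0,0,0,0,0.0005,-0.09,15,0,0,0,0,0.0005,-0.09,15,0,0,0,0,0.0005,-0.09,45,0,0,0,0,0.0005,-0.09,45,0,0,0,0,0.0005,-0.09,45,0,0,0,0,0.0005,-0.09,45,0,0,0,0,0.0005,-0.045,45,0,0,0,0,0.0005,0,45],
)

```text
clock: 24.7
position: [0.4331, 0.0417, 0.1198]
ee_rot: [-2.221, -2.22, 0.007]
force: [1.6, 0.3, -0.5]
width: 0.489
gripper_force: 0.0
```

```bash
python3 caps.py 10 | grep -v brass
```

```text
front [(array([537.2, -33.4], dtype=float32), -0.03, 144.1, 57.4)]
sc [273.875 214.875] [329.125 247.625] [ 0.5461 -0.0314] [0.5939 0.0104]
sc [349.125 220.875] [358.625 228.625] [0.4455 0.0492] [0.499  0.0865]
sc [349.625 215.125] [358.875 220.875] [0.4198 0.0317] [0.4748 0.07  ]
sc [274.875 218.125] [287.375 227.875] [ 0.5489 -0.0938] [ 0.5966 -0.0485]
sc [309.125 201.375] [312.875 208.875] [ 0.438  -0.0914] [ 0.4919 -0.0462]
sc [288.125 207.125] [308.375 219.375] [ 0.4886 -0.0909] [ 0.5396 -0.0458]
sc [321.375 206.375] [328.125 210.875] [ 0.4298 -0.0531] [ 0.4842 -0.0101]
```

Emit:
arm_command(
  deltas=[0,0,0.996,0,0,0,45,0,0,0.996,0,0,0,45,0,0,0.996,0,0,0,45,0,0,0.996,0,0,0,45,0,0,0.996,0,0,0,45,0,0,0.996,0,0,0,45,0,0,0.996,0,0,0,45,0,0,0.996,0,0,0,45,0,0,0.996,0,0,0,45,0,0,0.996,0,0,0,45,0,0,0.996,0,0,0,45,0,0,0.996,0,0,0,45,0,0,0.996,0,0,-0.05,45,0,0,0.996,0,0,-0.09,45,0,0,0.996,0,0,-0.09,45,0,0,0.996,0,0,-0.09,15,0,0,0.996,0,0,-0.09,15,0,0,0.996,0,0,-0.09,15,0,0,0.996,0,0,-0.09,15,0,0,0.996,0,0,-0.09,15],
  force=10,
)

```text
clock: 26.8
position: [0.4356, 0.0428, 0.0312]
ee_rot: [0.01, 3.138, 0.001]
force: [-0.3, 0.5, 10.7]
width: 0.25
gripper_force: 10.0
```

```bash
python3 -c "
from vis import *
go(.4922,-.0467,.13,-.4)"
```

```text
turn [-0.0006  0.002  -0.0004] shift [ 0.0566 -0.0895  0.0988] yawcur -0.36 q7 1.42 t 26.8 w 23.0
```

Emit:
arm_command(
  deltas=[0,0,0,0,0,0.05,15,0,0,0,0,0,0.1,15,0,0,0,0.0575,-0.0895,0.1,15,0,0,0,0.0575,-0.0895,0.1,15,0,0,0,0.0575,-0.0895,0.1,15,0,0,0,0.0575,-0.0895,0.1,15,0,0,0,0.0575,-0.0895,0.1,15,0,0,0,0.0575,-0.0895,0.1,15,0,0,0,0.0575,-0.0895,0.1,15],
)

```text
clock: 27.7
position: [0.4913, -0.0459, 0.1297]
ee_rot: [-0.007, -3.141, -0.001]
force: [-0.4, -1.0, -0.5]
width: 0.252
gripper_force: 10.0
```

```bash
cat > hc.py <<'E'
import sys
from vis import *
tag=sys.argv[1];x0,y0=int(sys.argv[2]),int(sys.argv[3])
sc=optics.get_image('scene');cv2.imwrite(f'pics/s{tag}.png',sc);p=sensors.observe()['position'];print(p)
for q in blobs(sc,((12,90,90),(30,255,255)),(x0,y0,x0+70,y0+50),4):
    m=np.mean([q.min(0),q.max(0)],0);print(q.min(0),q.max(0),'held',cast('scene',[m],p[2]-.0165).round(4)[0],'stud',cast('scene',[m],.055).round(4)[0])
cv2.imwrite(f'pics/v{tag}.png',cv2.resize(sc[y0:y0+50,x0:x0+70],None,fx=8,fy=8,interpolation=cv2.INTER_CUBIC))
E
python3 hc.py 11 280 165
```

```text
[ 0.49139384 -0.04611952  0.12969936]
[306.125 182.875] [315.625 191.125] held [ 0.5036 -0.036   0.1132] stud [ 0.4222 -0.1042  0.055 ]
[306.125 177.375] [311.875 182.375] held [ 0.4792 -0.0619  0.1132] stud [ 0.3956 -0.1326  0.055 ]
[309.125 201.375] [312.875 208.875] held [0.5675 0.0172 0.1132] stud [ 0.4919 -0.0462  0.055 ]
[320.875 206.375] [328.125 210.625] held [0.5604 0.0496 0.1132] stud [ 0.4841 -0.0109  0.055 ]
[296.125 207.125] [308.125 214.375] held [0.5981 0.0174 0.1132] stud [ 0.5253 -0.046   0.055 ]
```

View pics/v11.png

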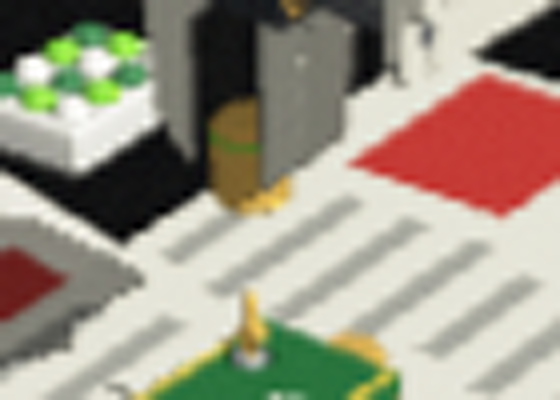

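```bash
python3 - <<'E'
from vis import *
a=np.linspace(0,6.28,60)
for c in [(.4914,-.0461),(.492,-.0463)]:
  r=proj('scene',np.c_[c[0]+.012*np.cos(a),c[1]+.012*np.sin(a),0*a+.1297-.0305]);print(r.min(0),r.max(0))
print(proj('scene',[[.4914,-.0461,.055],[.492,-.0463,.055]]))
E
```

```text
[305.88205859 186.53179358] [316.01402923 191.4409515 ]
[305.65435846 186.6013475 ] [315.78862977 191.51263217]
[[311.18015309 205.05214337]
 [310.95768259 205.12495118]]
```

Emit:
arm_command(
  deltas=[0,0,0,0.0005,0,-0.02,15,0,0,0,0.0005,0,-0.028,15,0,0,0,0.0005,0,-0.034,15,0,0,0,0.0005,0,-0.039,15,0,0,0,0.0005,0,-0.043,15,0,0,0,0.0005,0,-0.043,15],
)

```text
clock: 28.35
position: [0.4922, -0.0472, 0.0865]
ee_rot: [-0.01, -3.141, -0.0]
force: [-0.8, 0.1, -0.2]
width: 0.25
gripper_force: 10.0
```

```bash
python3 hc.py 12 280 165
```

```text
[ 0.49230885 -0.04721752  0.0867204 ]
[304.125 198.875] [315.375 209.375] held [ 0.51   -0.0349  0.0702] stud [ 0.4902 -0.0516  0.055 ]
[319.875 164.625] [329.875 169.375] held [ 0.3355 -0.1275  0.0702] stud [ 0.3118 -0.1462  0.055 ]
[291.375 164.625] [316.625 173.375] held [ 0.3789 -0.1633  0.0702] stud [ 0.3562 -0.1828  0.055 ]
[305.875 193.125] [311.375 198.375] held [ 0.4808 -0.0626  0.0702] stud [ 0.4604 -0.0799  0.055 ]
[295.375 170.125] [299.875 176.375] held [ 0.4078 -0.1606  0.0702] stud [ 0.3857 -0.1801  0.055 ]
[320.875 206.375] [328.125 210.625] held [0.504  0.0049 0.0702] stud [ 0.4841 -0.0109  0.055 ]
[314.375 177.125] [318.125 183.625] held [ 0.4081 -0.098   0.0702] stud [ 0.386  -0.1161  0.055 ]
[296.125 209.625] [303.625 214.375] held [ 0.5518 -0.0299  0.0702] stud [ 0.5329 -0.0464  0.055 ]
```

View pics/v12.png

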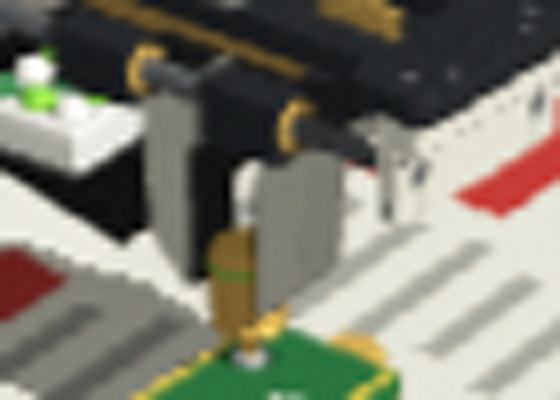

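The cap is over the near stud, with the post still visible below it at crop (250,355). Lower slightly and release, then go for the right cap.

Emit:
arm_command(
  deltas=[0,0,0,0,0.0005,-0.0015,15,0,0,0,0,0.0005,-0.0015,15,0,0,0,0,0.0005,-0.0015,34,0,0,0,0,0.0005,-0.0015,34,0,0,0,0,0.0005,-0.0015,34,0,0,0,0,0.0005,-0.0015,34,0,0,0,0,0.0005,0.05,34,0,0,0,0,0.0005,0.075,34,0,0,0,-0.06,0.18,0.075,34,0,0,0,-0.06,0.18,0.075,34,0,0,0,-0.06,0.18,0.075,34,0,0,0,-0.06,0.18,0.075,34,0,0,0,-0.06,0.18,0.075,34],
)

```text
clock: 29.7
position: [0.4305, 0.1383, 0.1619]
ee_rot: [0.003, -3.141, -0.004]
force: [1.3, -0.6, 0.9]
width: 0.37
gripper_force: 0.0
```

```bash
python3 hc.py 13 280 165; python3 caps.py 13b | grep -v sc;python3 -c "
from vis import *
go(.4475,-.0435,.13,-.4)"
```

```text
[0.43146113 0.13540927 0.16186237]
[305.125 199.375] [316.125 209.125] held [0.607  0.0493 0.1454] stud [ 0.4893 -0.0496  0.055 ]
[305.875 193.875] [315.625 199.625] held [0.5824 0.0292 0.1454] stud [ 0.4609 -0.0726  0.055 ]
[320.625 205.875] [328.375 210.625] held [0.6017 0.0823 0.1454] stud [ 0.4832 -0.0116  0.055 ]
[296.125 209.375] [304.625 214.375] held [0.644  0.0525 0.1454] stud [ 0.5318 -0.0459  0.055 ]
front [(array([537.1, -33.1], dtype=float32), -0.41, 144.3, 57.7)]
brass [344.875 270.875] [354.125 280.625] [[ 0.4984 -0.0511  0.0135]]
brass [342.125 291.625] [350.625 299.875] [[ 0.4495 -0.0439  0.0135]]
turn [ 0.0002  0.0001 -0.0005] shift [ 0.015  -0.1758 -0.0318] yawcur -0.35 q7 1.17 t 29.85 w 34.2
```

View pics/v13.png

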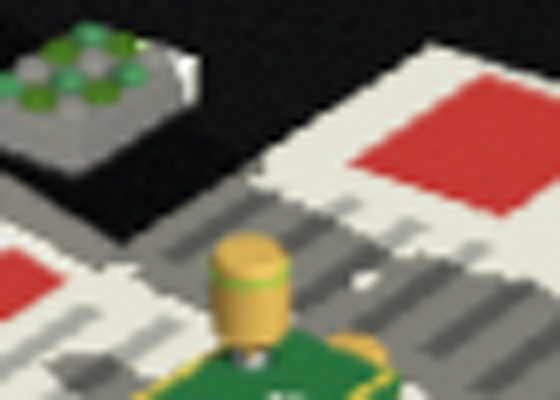

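Emit:
arm_command(
  deltas=[0,0,0,0.016,-0.177,-0.03,36,0,0,0,0.016,-0.177,-0.03,36,0,0,0,0.016,-0.177,-0.03,36,0,0,0,0.016,-0.177,-0.03,36,0,0,0,0.016,-0.177,-0.03,36,0,0,0,0.016,-0.177,-0.03,36,0,0,0,0.016,-0.177,-0.03,36],
)

```text
clock: 30.55
position: [0.4483, -0.0441, 0.1318]
ee_rot: [0.011, 3.142, 0.0]
force: [0.7, -0.2, -0.7]
width: 0.392
gripper_force: 0.0
```

```bash
python3 -c "
from vis import *
go(.448,-.043,.037,-.4)"
```

```text
turn [-0.0002  0.     -0.0002] shift [-0.0003  0.0011 -0.0948] yawcur -0.38 q7 1.61 t 30.55 w 36.0
```

Emit:
arm_command(
  deltas=[0,0,0,0,0.001,-0.04,36,0,0,0,0,0.001,-0.08,36,0,0,0,0,0.001,-0.095,36,0,0,0,0,0.001,-0.095,36,0,0,0,0,0.001,-0.095,15,0,0,0,0,0.001,-0.095,15,0,0,0,0,0.001,-0.095,15,0,0,0,0,0.001,-0.095,15,0,0,0,0,0.001,-0.095,15],
)

```text
clock: 31.45
position: [0.4492, -0.0429, 0.0376]
ee_rot: [0.01, 3.139, 0.001]
force: [0.1, 1.9, 9.0]
width: 0.25
gripper_force: 10.0
```

```bash
python3 -c "
from vis import *
go(.592,-.047,.14,-.4)"
```

```text
turn [-0.0003  0.0014 -0.0006] shift [ 0.1428 -0.0041  0.1024] yawcur -0.35 q7 1.65 t 31.45 w 22.9
```

Emit:
arm_command(
  deltas=[0,0,0,0,0,0.05,15,0,0,0,0,0,0.1025,15,0,0,0,0.1435,-0.004,0.1025,15,0,0,0,0.1435,-0.004,0.1025,15,0,0,0,0.1435,-0.004,0.1025,15,0,0,0,0.1435,-0.004,0.1025,15,0,0,0,0.1435,-0.004,0.1025,15,0,0,0,0.1435,-0.004,0.1025,15],
)

```text
clock: 32.25
position: [0.5904, -0.0473, 0.1389]
ee_rot: [-0.01, -3.14, 0.0]
force: [-1.1, -0.2, -0.6]
width: 0.251
gripper_force: 10.0
```

```bash
python3 hc.py 14 250 175; python3 - <<'E'
from vis import *
a=np.linspace(0,6.28,60);p=sensors.observe()['position']
r=proj('scene',np.c_[p[0]+.012*np.cos(a),p[1]+.012*np.sin(a),0*a+p[2]-.0375]);print('pred',r.min(0),r.max(0))
print(proj('scene',[[p[0],p[1],.055]]))
E
```

```text
[ 0.59044687 -0.04728977  0.13910014]
[276.625 192.125] [287.625 206.625] held [ 0.6002 -0.0385  0.1226] stud [ 0.5146 -0.1193  0.055 ]
[287.875 199.625] [315.625 219.625] held [0.6068 0.024  0.1226] stud [ 0.5219 -0.05    0.055 ]
[306.125 194.125] [315.375 199.625] held [0.5522 0.0039 0.1226] stud [ 0.4614 -0.0722  0.055 ]
[280.625 218.125] [287.375 224.375] held [0.6655 0.0255 0.1226] stud [ 0.5869 -0.0484  0.055 ]
[283.875 174.625] [286.625 178.875] held [ 0.5157 -0.1047  0.1226] stud [ 0.421  -0.1925  0.055 ]
[314.625 221.625] [319.375 224.375] held [0.6281 0.0835 0.1226] stud [0.5455 0.0159 0.055 ]
pred [277.17364211 201.86971643] [287.84564632 207.27795294]
[[283.32394374 222.04949992]]
```

Emit:
arm_command(
  deltas=[0,0,0,0.0015,0.001,-0.015,15,0,0,0,0.0015,0.001,-0.0295,15,0,0,0,0.0015,0.001,-0.0295,15,0,0,0,0.0015,0.001,-0.0295,15],
)

```text
clock: 32.7
position: [0.5926, -0.0462, 0.1093]
ee_rot: [-0.01, -3.14, -0.0]
force: [-0.4, 0.5, -0.8]
width: 0.248
gripper_force: 10.0
```

```bash
python3 hc.py 15 250 175; python3 - <<'E'
from vis import *
a=np.linspace(0,6.28,60);p=sensors.observe()['position']
r=proj('scene',np.c_[p[0]+.012*np.cos(a),p[1]+.012*np.sin(a),0*a+p[2]-.0375]);print('pred',r.min(0),r.max(0))
E
```

```text
[ 0.59314636 -0.04621121  0.10980901]
[277.625 203.875] [288.125 224.375] held [ 0.6108 -0.0283  0.0933] stud [ 0.5651 -0.0715  0.055 ]
[306.375 199.625] [315.625 208.875] held [ 0.5387 -0.007   0.0933] stud [ 0.4887 -0.0489  0.055 ]
[307.125 194.875] [315.375 199.625] held [ 0.5135 -0.027   0.0933] stud [ 0.4621 -0.0701  0.055 ]
[264.875 177.375] [270.125 184.125] held [ 0.5175 -0.1627  0.0933] stud [ 0.4663 -0.2137  0.055 ]
[268.125 174.625] [287.125 181.375] held [ 0.4914 -0.153   0.0933] stud [ 0.4387 -0.2034  0.055 ]
[284.125 184.875] [288.125 191.625] held [ 0.5175 -0.1017  0.0933] stud [ 0.4663 -0.1491  0.055 ]
[287.875 209.125] [305.625 219.625] held [ 0.5925 -0.0035  0.0933] stud [ 0.5457 -0.0452  0.055 ]
[314.625 221.625] [319.375 224.375] held [0.5923 0.0542 0.0933] stud [0.5455 0.0159 0.055 ]
[295.625 174.625] [301.375 176.375] held [ 0.4491 -0.1213  0.0933] stud [ 0.394  -0.1699  0.055 ]
pred [277.30171177 213.52605737] [287.86118419 219.05970937]
```

View pics/v15.png

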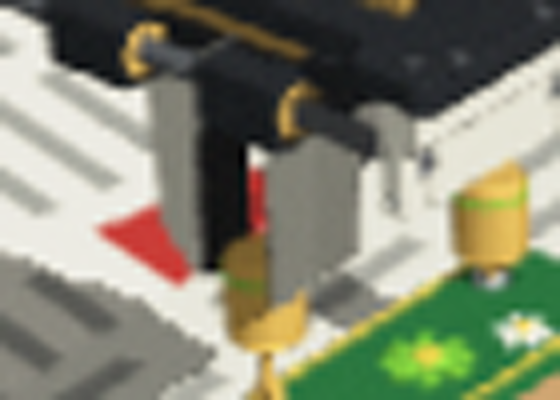

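Emit:
arm_command(
  deltas=[0,0,0,-0.0005,0,-0.006,15,0,0,0,-0.0005,0,-0.01,15,0,0,0,-0.0005,0,-0.014,15,0,0,0,-0.0005,0,-0.0165,15,0,0,0,-0.0005,0,-0.0165,15],
)

```text
clock: 33.25
position: [0.5925, -0.0464, 0.0927]
ee_rot: [-0.01, -3.141, 0.0]
force: [0.3, -1.5, -1.3]
width: 0.251
gripper_force: 10.0
```

Emit:
arm_command(
  deltas=[0,0,0,0,0,-0.0015,15,0,0,0,0,0,-0.0015,15,0,0,0,0,0,-0.0015,34,0,0,0,0,0,-0.0015,34,0,0,0,0,0,-0.0015,34,0,0,0,0,0,-0.0015,34,0,0,0,0,0,0.05,34,0,0,0,0,0,0.09,34,0,0,0,-0.14,0.28,0.09,50,0,0,0,-0.14,0.28,0.09,50,0,0,0,-0.14,0.28,0.09,50,0,0,0,-0.14,0.28,0.09,50,0,0,0,-0.14,0.28,0.09,50,0,0,0,-0.14,0.28,0.09,50,0,0,0,-0.14,0.28,0.09,50],
)

```text
clock: 34.75
position: [0.4496, 0.2396, 0.1834]
ee_rot: [0.002, -3.141, -0.004]
force: [0.2, -0.1, 0.8]
width: 0.54
gripper_force: 0.0
```

```bash
python3 hc.py 16 250 175; python3 caps.py 16b|grep -v sc; python3 - <<'E'
from vis import *
im=cv2.imread('pics/t16b.png');sc=cv2.imread('pics/s16b.png')
f=lambda i:cv2.resize(i,(400,400),interpolation=cv2.INTER_CUBIC)
cv2.imwrite('pics/set.png',np.vstack([np.hstack([f(im[245:305,130:190]),f(sc[255:315,460:520])]),cv2.resize(sc[180:230,260:360],(800,200),interpolation=cv2.INTER_AREA)]))
E
```

```text
[0.44997698 0.23927076 0.1834014 ]
[305.875 199.625] [316.125 208.875] held [0.6346 0.0735 0.1669] stud [ 0.4887 -0.0489  0.055 ]
[277.875 209.125] [305.375 224.375] held [0.6954 0.0745 0.1669] stud [ 0.5611 -0.0476  0.055 ]
[277.375 210.875] [287.125 217.625] held [0.6998 0.0539 0.1669] stud [ 0.5664 -0.0722  0.055 ]
[305.875 193.625] [315.625 199.625] held [0.6109 0.0532 0.1669] stud [ 0.4605 -0.073   0.055 ]
[314.625 221.625] [319.375 224.375] held [0.6823 0.1278 0.1669] stud [0.5455 0.0159 0.055 ]
front [(array([537.2, -33.1], dtype=float32), -0.4, 144.5, 57.7)]
brass [344.875 270.875] [354.125 280.625] [[ 0.4984 -0.0511  0.0135]]
brass [345.375 229.125] [354.625 239.125] [[ 0.6019 -0.0517  0.0135]]
```

View pics/set.png

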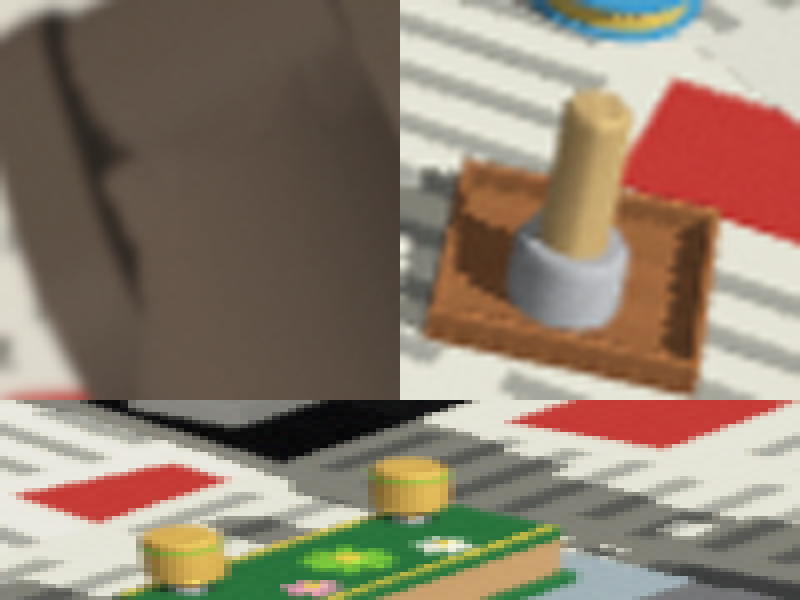

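The last picture shows both caps upright on their studs, and the setter standing in its dish: grip top at scene (489.5,270.7), foot rim at about (485,293). I have used all 14 views, so the rest is by numbers.

```bash
python3 - <<'E'
from vis import *
print('top c',cast('scene',[[489.5,270.7]],.076).round(4),'foot rim',cast('scene',[[485.3,292.7]],.026).round(4))
im=cv2.imread('pics/top0.png');sc=cv2.imread('pics/scene0.png')
for n,i,roi in[('top',im,(135,250,185,305)),('scene',sc,(460,255,520,315))]:
    for rg in [((12,40,120),(24,110,255)),((0,0,90),(180,40,215))]:
        for q in blobs(i,rg,roi,8)[:3]: print(n,rg[0],q.min(0),q.max(0),q.mean(0))
q=blobs(im,((5,60,40),(24,255,255)),(135,250,185,305))[0]
print(rect(q,.006))
q=blobs(sc,((5,110,40),(18,255,255)),(455,255,520,320))[0];print(rect(q,.008,'scene'))
go(.487,.413,.15,0)
for z in(.079,):
  print('caps top view',cast('top',[[349.5,275.75],[350,234.1]],.0655).round(4))
E
```

```text
top c [[0.4963 0.4132 0.076 ]] foot rim [[0.503  0.4158 0.026 ]]
top (12, 40, 120) [139.625 256.625] [172.625 297.875] [150.72583643 273.4186803 ]
top (12, 40, 120) [149.375 267.125] [155.375 277.125] [152.42095588 271.08455882]
top (0, 0, 90) [134.625 249.625] [184.375 304.375] [159.79720903 276.67933492]
scene (12, 40, 120) [468.125 267.625] [494.875 293.625] [485.39161392 279.9102057 ]
scene (12, 40, 120) [462.625 287.875] [508.125 314.375] [491.59117916 306.14556673]
scene (0, 0, 90) [459.625 256.125] [490.625 290.125] [471.33588621 271.66849015]
scene (0, 0, 90) [476.875 287.125] [493.625 303.625] [484.81896552 295.57866379]
scene (0, 0, 90) [459.625 289.125] [468.375 309.375] [462.26483051 299.68008475]
(array([486.9, 411.7], dtype=float32), -71.06, 83.5, 81.8)
(array([474.5, 408.9], dtype=float32), 18.65, 121.5, 80.7)
turn [0.     0.0001 0.0027] shift [ 0.0344  0.1787 -0.0333] yawcur -0.24 q7 1.01 t 34.9 w 50.0
caps top view [[ 0.4924 -0.0477  0.0655]
 [ 0.5918 -0.0482  0.0655]]
```

```bash
python3 - <<'E'
from vis import *
print('grip top by top cam',cast('top',[[152.0,270.7]],.076).round(4),'foot',cast('top',[[159.6,273.7]],.026).round(4))
a=np.linspace(0,6.28,90);o=np.c_[np.cos(a),np.sin(a),0*a]
for c in[(.4963,.4132),(.492,.412),(.49,.413)]:
    f=np.vstack([o*[.017,.017,0]+[*c,.004],o*[.017,.017,0]+[*c,.026]]);g=o*[.0105,.0105,0]+[*c,.076]
    for cam in('scene','top'):
        F=proj(cam,f);G=proj(cam,g);print(c,cam,'foot',F.min(0).round(1),F.max(0).round(1),'grip top',G.min(0).round(1),G.max(0).round(1))
E
```

```text
grip top by top cam [[0.4946 0.4114 0.076 ]] foot [[0.4935 0.4081 0.026 ]]
(0.4963, 0.4132) scene foot [475.3 285.2] [494.2 304.4] grip top [484.  267.5] [495. 274.]
(0.4963, 0.4132) top foot [150.5 265.5] [167.1 280.5] grip top [146.7 265.5] [155.8 274.5]
(0.492, 0.412) scene foot [475.7 284. ] [494.6 303.1] grip top [484.4 266.2] [495.3 272.7]
(0.492, 0.412) top foot [150.9 267.3] [167.5 282.3] grip top [147.1 267.3] [156.2 276.3]
(0.49, 0.413) scene foot [476.6 283.7] [495.5 302.8] grip top [485.3 266. ] [496.2 272.4]
(0.49, 0.413) top foot [150.4 268.1] [167.1 283.1] grip top [146.6 268.2] [155.7 277.2]
```

Emit:
arm_command(
  deltas=[0,0,0,0.045,0.173,-0.033,50,0,0,0,0.045,0.173,-0.033,50,0,0,0,0.045,0.173,-0.033,50,0,0,0,0.045,0.173,-0.033,50,0,0,0,0.045,0.173,-0.033,50,0,0,0,0.045,0.173,-0.033,50,0,0,0,0.045,0.173,-0.033,50],
)

```text
clock: 35.6
position: [0.4991, 0.404, 0.1503]
ee_rot: [0.015, 3.141, -0.002]
force: [1.0, 0.1, -0.3]
width: 0.546
gripper_force: 0.0
```

```bash
python3 -c "
from vis import *
go(.495,.4125,.05,0)"
```

```text
turn [0.001  0.0003 0.006 ] shift [-0.0041  0.0085 -0.1003] yawcur -0.54 q7 0.83 t 35.6 w 50.1
```

Emit:
arm_command(
  deltas=[0,0,0,0,0,0,50,0,0,0,0,0,0,50,0,0,0,0,0,-0.03,50],
)

```text
clock: 35.9
position: [0.5004, 0.408, 0.1242]
ee_rot: [0.012, 3.136, 0.009]
force: [1.0, 0.9, -0.1]
width: 0.545
gripper_force: 0.0
```

```bash
python3 -c "
from vis import *
go(.495,.4125,.05,0)"
```

```text
turn [-0.0035  0.0038  0.0047] shift [-0.0054  0.0045 -0.0742] yawcur -0.42 q7 0.83 t 35.9 w 50.1
```

Emit:
arm_command(
  deltas=[0,0,0.005,-0.005,0.0045,-0.0,50,0,0,0.005,-0.005,0.0045,0,50,0,0,0.005,-0.005,0.0045,-0.035,50,0,0,0.005,-0.005,0.0045,-0.07,50,0,0,0.005,-0.005,0.0045,-0.07,50,0,0,0.005,-0.005,0.0045,-0.07,50],
)

```text
clock: 36.5
position: [0.493, 0.4116, 0.0514]
ee_rot: [-0.003, 3.142, 0.0]
force: [0.6, 0.3, -0.1]
width: 0.543
gripper_force: 0.0
```

Emit:
arm_command(
  deltas=[0,0,0,0,0,0,10,0,0,0,0,0,0,10,0,0,0,0,0,0,10,0,0,0,0,0,0,10,0,0,0,0,0,0,10,0,0,0,0,0,0,10],
  force=50,
)

```text
clock: 37.1
position: [0.4932, 0.4118, 0.051]
ee_rot: [-0.003, 3.141, 0.002]
force: [-1.1, -0.2, 5.3]
width: 0.219
gripper_force: 50.0
```

```bash
python3 -c "
from vis import *
go(.495,.4125,.05,0)"
```

```text
turn [-0.0006  0.0005 -0.001 ] shift [ 0.0018  0.0007 -0.001 ] yawcur 0.09 q7 0.83 t 37.1 w 20.1
```

Emit:
arm_command(
  deltas=[0,0,0,0,0,0.05,10,0,0,0,0,0,0.1,10,0,0,0,0,0,0.13,10,0,0,0,-0.0015,-0.4585,0.13,10,0,0,0,-0.0015,-0.4585,0.13,10,0,0,0,-0.0015,-0.4585,0.13,10,0,0,0,-0.0015,-0.4585,0.13,10,0,0,0,-0.0015,-0.4585,0.13,10,0,0,0,-0.0015,-0.4585,0.13,10,0,0,0,-0.0015,-0.4585,0.13,10,0,0,0,-0.0015,-0.4585,0.13,10,0,0,0,-0.0015,-0.4585,0.13,10,0,0,0,-0.0015,-0.4585,0.13,10,0,0,0,-0.0015,-0.4585,0.13,10,0,0,0,-0.0015,-0.4585,0.11,10,0,0,0,-0.0015,-0.4585,0.11,10,0,0,0,-0.0015,-0.4585,0.11,10],
)

```text
clock: 38.8
position: [0.491, -0.0456, 0.1601]
ee_rot: [0.006, -3.14, -0.001]
force: [0.1, -0.6, -1.7]
width: 0.221
gripper_force: 50.0
```

```bash
python3 -c "
from vis import *
go(.4915,-.047,.128,0)"; python3 hc.py 17 280 165
```

```text
turn [-0.0003 -0.0009 -0.0024] shift [ 0.0005 -0.0014 -0.0321] yawcur 0.22 q7 1.63 t 38.8 w 20.2
[ 0.49146528 -0.04585674  0.16053437]
[306.375 199.625] [315.625 208.875] held [0.6048 0.0485 0.144 ] stud [ 0.4887 -0.0489  0.055 ]
[305.875 164.625] [312.375 177.375] held [ 0.4896 -0.0524  0.144 ] stud [ 0.3566 -0.1645  0.055 ]
[306.125 194.125] [315.375 199.625] held [0.581  0.0281 0.144 ] stud [ 0.4614 -0.0722  0.055 ]
[279.625 210.875] [287.125 214.375] held [0.6664 0.0256 0.144 ] stud [ 0.5593 -0.0751  0.055 ]
[296.125 209.375] [304.625 214.375] held [0.6423 0.0511 0.144 ] stud [ 0.5318 -0.0459  0.055 ]
```

Descend, then press in small steps while reading the force.

Emit:
arm_command(
  deltas=[0,0,0,0,-0.001,-0.015,10,0,0,0,0,-0.001,-0.03,10,0,0,0,0,-0.001,-0.034,10,0,0,0,0,-0.001,-0.036,10,0,0,0,0,-0.001,-0.037,10,0,0,0,0,-0.001,-0.037,10],
)

```text
clock: 39.45
position: [0.4919, -0.0478, 0.1246]
ee_rot: [-0.003, 3.14, 0.001]
force: [-2.0, 0.2, 6.1]
width: 0.22
gripper_force: 50.0
```

Emit:
arm_command(
  deltas=[0,0,0,0,0,-0.001,10,0,0,0,0,0,-0.002,10,0,0,0,0,0,-0.003,10,0,0,0,0,0,-0.003,10],
)

```text
clock: 39.85
position: [0.4917, -0.0479, 0.1206]
ee_rot: [-0.003, 3.141, 0.0]
force: [-0.2, -0.5, -1.8]
width: 0.219
gripper_force: 50.0
```

Emit:
arm_command(
  deltas=[0,0,0,0,0,-0.001,10,0,0,0,0,0,-0.002,10,0,0,0,0,0,-0.003,10,0,0,0,0,0,-0.003,10],
)

```text
clock: 40.25
position: [0.4913, -0.0481, 0.1177]
ee_rot: [0.002, -3.141, -0.0]
force: [-3.4, 0.8, 10.9]
width: 0.221
gripper_force: 50.0
```

Emit:
arm_command(
  deltas=[0,0,0,0,0,-0.001,10,0,0,0,0,0,-0.0015,10,0,0,0,0,0,-0.0015,10],
)

```text
clock: 40.55
position: [0.4918, -0.0481, 0.1174]
ee_rot: [-0.002, 3.14, 0.001]
force: [-6.2, 0.8, 23.2]
width: 0.219
gripper_force: 50.0
```

Emit:
arm_command(
  deltas=[0,0,0,0,0,0.025,10,0,0,0,0,0,0.045,10,0,0,0,0.1,-0.0005,0.045,10,0,0,0,0.1,-0.0005,0.045,10,0,0,0,0.1,-0.0005,0.045,10,0,0,0,0.1,-0.0005,0.045,10,0,0,0,0.1,-0.0005,0.045,10,0,0,0,0.1,-0.0005,0.015,10,0,0,0,0.1,-0.0005,0.013,10,0,0,0,0.1,-0.0005,0.012,10,0,0,0,0.1,-0.0005,0.012,10],
)

```text
clock: 41.65
position: [0.5913, -0.0488, 0.1286]
ee_rot: [-0.002, 3.141, 0.0]
force: [0.3, 0.0, -1.2]
width: 0.219
gripper_force: 50.0
```

Emit:
arm_command(
  deltas=[0,0,0,0,0,-0.001,10,0,0,0,0,0,-0.002,10,0,0,0,0,0,-0.003,10,0,0,0,0,0,-0.004,10,0,0,0,0,0,-0.005,10,0,0,0,0,0,-0.005,10],
)

```text
clock: 42.25
position: [0.5918, -0.049, 0.1238]
ee_rot: [-0.002, 3.14, -0.0]
force: [-2.4, -1.2, 8.7]
width: 0.221
gripper_force: 50.0
```

Emit:
arm_command(
  deltas=[0,0,0,0,0,-0.001,10,0,0,0,0,0,-0.002,10,0,0,0,0,0,-0.003,10,0,0,0,0,0,-0.004,10,0,0,0,0,0,-0.004,10],
)

```text
clock: 42.75
position: [0.591, -0.0485, 0.1182]
ee_rot: [0.003, -3.141, -0.0]
force: [-0.9, 0.8, -0.7]
width: 0.217
gripper_force: 50.0
```

Emit:
arm_command(
  deltas=[0,0,0,0,0,-0.001,10,0,0,0,0,0,-0.002,10,0,0,0,0,0,-0.003,10,0,0,0,0,0,-0.003,10],
)

```text
clock: 43.15
position: [0.5919, -0.0487, 0.1176]
ee_rot: [-0.002, 3.14, 0.001]
force: [-5.2, 0.2, 17.8]
width: 0.222
gripper_force: 50.0
```

Emit:
arm_command(
  deltas=[0,0,0,0,0,0.03,10,0,0,0,0,0,0.06,10,0,0,0,-0.1045,0.4605,0.05,10,0,0,0,-0.1045,0.4605,0.05,10,0,0,0,-0.1045,0.4605,0.05,10,0,0,0,-0.1045,0.4605,0.05,10,0,0,0,-0.1045,0.4605,0.05,10,0,0,0,-0.1045,0.4605,0.05,10,0,0,0,-0.1045,0.4605,0.05,10,0,0,0,-0.1045,0.4605,0.05,10,0,0,0,-0.1045,0.4605,0.05,10,0,0,0,-0.1045,0.4605,0.05,10,0,0,0,-0.1045,0.4605,0.05,10,0,0,0,-0.1045,0.4605,0.05,10,0,0,0,-0.1045,0.4605,0.05,10],
)

```text
clock: 44.65
position: [0.4876, 0.4101, 0.1656]
ee_rot: [0.001, 3.141, -0.002]
force: [0.2, -0.1, -1.4]
width: 0.219
gripper_force: 50.0
```

```bash
python3 caps.py 18 | grep -v sc; python3 hc.py 18b 250 175; python3 -c "
from vis import *
go(.487,.4125,.055,0)"
```

```text
front [(array([537.1, -33.1], dtype=float32), -0.35, 144.3, 57.7)]
brass [344.625 271.125] [353.875 281.125] [[ 0.4974 -0.0505  0.0135]]
brass [345.125 230.125] [354.375 239.625] [[ 0.6    -0.0511  0.0135]]
brass [332.125 254.125] [332.875 261.875] [[ 0.5414 -0.0091  0.0135]]
[0.48762778 0.41038397 0.16590128]
[304.625 196.625] [315.875 210.875] held [0.6112 0.0518 0.1494] stud [ 0.488  -0.0518  0.055 ]
[278.125 209.625] [304.125 224.375] held [0.6757 0.0552 0.1494] stud [ 0.5627 -0.0478  0.055 ]
[277.875 214.125] [287.625 219.875] held [0.6862 0.042  0.1494] stud [ 0.5748 -0.0631  0.055 ]
[314.625 221.625] [319.375 224.375] held [0.6609 0.1103 0.1494] stud [0.5455 0.0159 0.055 ]
turn [0.0002 0.0002 0.0004] shift [-0.0006  0.0021 -0.1109] yawcur -0.03 q7 0.84 t 44.8 w 20.2
```

Emit:
arm_command(
  deltas=[0,0,0,-0.0005,0.002,-0.05,10,0,0,0,-0.0005,0.002,-0.09,10,0,0,0,-0.0005,0.002,-0.105,10,0,0,0,-0.0005,0.002,-0.11,10,0,0,0,-0.0005,0.002,-0.113,10,0,0,0,-0.0005,0.002,-0.114,10,0,0,0,-0.0005,0.002,-0.114,10],
)

```text
clock: 45.5
position: [0.4872, 0.4145, 0.0533]
ee_rot: [-0.002, 3.14, 0.003]
force: [-0.2, 0.4, -1.9]
width: 0.219
gripper_force: 50.0
```

Emit:
arm_command(
  deltas=[0,0,0,0,0,-0.001,10,0,0,0,0,0,-0.002,10,0,0,0,0,0,-0.002,10],
)

```text
clock: 45.8
position: [0.4868, 0.4143, 0.051]
ee_rot: [-0.003, 3.14, 0.002]
force: [-0.5, -0.9, 7.2]
width: 0.221
gripper_force: 50.0
```

Contact. Release, rise, and back off.

Emit:
arm_command(
  deltas=[0,0,0,0,0,0,50,0,0,0,0,0,0,50,0,0,0,0,0,0,50,0,0,0,0,0,0,50,0,0,0,0,0,0,50,0,0,0,0,0,0.05,50,0,0,0,0,0,0.1,50,0,0,0,0,0,0.15,50,0,0,0,-0.1,0.15,0.15,50,0,0,0,-0.1,0.15,0.15,50,0,0,0,-0.1,0.15,0.15,50,0,0,0,-0.1,0.15,0.15,50,0,0,0,-0.1,0.15,0.15,50,0,0,0,-0.1,0.15,0.15,50],
)

```text
clock: 47.2
position: [0.3857, 0.5642, 0.1994]
ee_rot: [0.005, -3.142, 0.001]
force: [0.5, -1.3, 1.0]
width: 0.545
gripper_force: 0.0
```

```bash
python3 - <<'E'
from vis import *
im=optics.get_image('top');sc=optics.get_image('scene')
for q in blobs(sc,((12,40,120),(24,110,255)),(450,240,520,320),8)[:4]: print('grip',q.min(0),q.max(0))
for q in blobs(sc,((0,0,90),(180,40,215)),(470,275,505,312),8)[:3]: print('foot',q.min(0),q.max(0))
q=blobs(im,((5,60,40),(24,255,255)),(135,250,185,305));print([rect(x,.006) for x in q[:1]])
a=np.linspace(0,6.28,90);o=np.c_[np.cos(a),np.sin(a),0*a];c=(.488,.4135)
F=proj('scene',np.vstack([o*[.017,.017,0]+[*c,.004],o*[.017,.017,0]+[*c,.026]]));G=proj('scene',o*[.0105,.0105,0]+[*c,.076]);print('pred',F.min(0),F.max(0),G.min(0),G.max(0))
# front/page edges in scene: stack x extents
q=blobs(im,((40,95,40),(85,255,190)),(320,215,368,306))[0]
print(rect(q,.038))
q=blobs(sc,BROWN,(265,195,350,260))
for x in q[:2]:print(x.min(0),x.max(0))
c0=[.5415,-.0325]
print('pred brown near edge ends', proj('scene',[[c0[0]+.07,c0[1]+.027,z] for z in(.01,.034)]+[[c0[0]-.07,c0[1]+.027,z] for z in(.01,.034)]+[[c0[0]+.07,c0[1]-.027,.034]]))
E
```

```text
grip [467.875 266.375] [497.125 294.375]
grip [462.625 287.875] [508.125 314.375]
foot [477.875 285.625] [495.125 302.125]
foot [469.625 274.625] [484.375 280.375]
[(array([486.9, 411.7], dtype=float32), -71.06, 83.5, 81.8)]
pred [477.27986995 283.29655868] [496.11040029 302.35557527] [485.98319903 265.58709137] [496.90243289 271.98519803]
(array([537.1, -31.2], dtype=float32), 0.74, 142.9, 53.7)
[273.625 214.875] [329.375 247.625]
[277.625 220.375] [287.625 228.375]
pred brown near edge ends [[291.59721751 248.7066434 ]
 [291.26535807 239.97744994]
 [329.43029278 222.96301191]
 [329.48123577 214.57676886]
 [273.6118219  231.81691532]]
```

```bash
python3 -c "
from cell import arm
print(arm.sign_off())"
```

```text
the job is handed in; nothing more can be done
None
```

The job is handed in at about 47 s with no verdict returned: all three pages and the front board are over both posts, both caps were pressed home with the setter, and the setter stands upright in its dish.

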